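# Set the kiln's zone levers for a part-load firing

## Robot

A 6-joint arm with a two-finger parallel gripper is mounted at the origin on a cart in front of the work surface, level with it; the furniture and walls round the work are solid. World frame = base frame: x ahead of the robot, y to its left, z up, the work surface at z = 0. Lengths are in m, angles in degrees, forces in N, time in s.
With the tool pointing down it reaches from about 0.35 to 0.875 m from the base axis. Payload 15.5 kg.
Tool frame: the origin (TCP) lies on the centre line of the jaws, within the pads' length; the fingertips stand env.nose_length ahead of it and the grasp point (between the pads) lies 2 mm behind it (env.nose_length is the distance from the TCP to the fingertips, in m); x points along the fingers, y is the direction in which the jaws open and shut, and the axes are right-handed (so a half turn about x gives the same grasp; the last joint's range is limited). The gripper opens to 85 mm and grips with 20 to 120 N. Pads are 22 mm wide; open, the fingers measure 114 mm over their backs; the gripper's body (76 mm by 85 mm) begins 54 mm behind the grasp point. The pads swing forward as they close: fully open they stand 13 mm farther back than shut.
Start: joints at [69.643, 28.281, 77.091, -0, 74.628, -5.472], TCP at [0.161, 0.604, 0.248] pointing down, gripper open.
Joint ranges: [-166.48, 166.48], [-47.26, 123.95], [12.59, 153.08], [-70.14, 250.14], [6.76, 159.57], [-176.63, 176.63]. Speed limits (degrees/s): [108.29, 108.29, 147.25, 172.46, 172.46, 172.46].

## Interface

Orientations are given as a 3x3 rotation matrix whose columns are the frame's x, y, z axes.
In Python, from bench import readout, eyes, job, env gives the robot as it stands.
- The arm moves only by the tool apply_moves, never from a script. Its argument "rows" is a list of rows, each a list of 2 entries, a list of its own where there are three numbers: the shift along the world's x, y, z in mm, then the turn about the world's z in degrees. A call has 1 to 8 rows; each row shifts and turns the pose as measured when the row begins; what a row does not reach is not made up. A row lasts 1/12 s, in which the tool goes at most 41.7 mm and 7.16 degrees, less where a joint would pass 70% of its speed; a pose out of reach is approached as far as the arm can. A call is refused whole if a number of a shift passes 41.7 or a number of a turn 7.16, either way. A call with a gripper value outside its range is refused whole. "gripper" is the opening, from -1 (shut) to 1 (fully open), set as the call begins (left out, the last holds). The fingers move at their own pace and stop on an object; "grip_force" is the grip in N (left out, the last holds). Time passes only in rows, so rows that do not move let the fingers close. It gives the time, the measured TCP pose, the force and the opening at its end, in the units of the state.
- readout.state(): the state, without advancing time (a new reading comes with each control period).
- eyes.grab_frame(name): name is "side" or "top"; returns a dict with "img" (480x640x3 uint8, blue, green, red), "mtx" (3x3 intrinsics, pixels), "xyz" and "attitude" of the camera in the world. Camera axes: x right, y down, z forward; pixel columns grow to the right and rows downward; lengths in m; the calibration is good to about 2 mm. A picture is of the moment at which its call begins. There is no depth.
- job.hand_in(): hands the job in, once; it reports no verdict.
The state is a dict: "clock": time; "joints": joint angles; "joint_velocities": joint speeds; "tau": joint torques, N m; "ee_pos": TCP position; "tcp_rot": TCP orientation; "contact_force": force on the tool from outside, world axes, zero at the start; "torque": the same for the moment, N m; "gripper_width": finger opening in m.
Only numpy, scipy, OpenCV 4.12 (cv2) and the standard library are available. Lean on these libraries where they do the work, as an engineer would, in place of code of your own. Each camera call takes 0.05 s, during which the arm holds its last target.

## Task

The kiln is to be fired part-loaded: on its zone switch box set the first, second and fourth levers, counted from the left, fully up, and the third and fifth fully down. The levers are lift-locked, so draw each one you change out along its stem, swing it over and let it spring back home. The box only stands on its rubber feet: feel for the stop and do not pull so hard that the box lifts or tips, nor shove it about. Leave the ware and the rib on the worktop where they lie.

Things in the scene. Friction and masses are not known exactly. Their poses are not given: they have to be found in the camera images.
- switch_box: Kiln zone switch box, a grey wedge 216 mm wide, 110 deep, 5.3 kg, standing loose on four rubber feet; origin: centre of its underside, x towards its high back (away from the robot), y to its left. Its aluminium panel slopes up away from the robot at 25 degrees, 40 mm high in front, 91 at the back. Five like levers in a row along y, 40 mm apart, count 1 to 5 from the left (dots at the near edge).
- row_middle (a point): point on the panel's surface in the middle of the lever row, at the slot of lever 3 (box frame x +5, y 0, z +68 mm); axes as the box. Slots lie at +80, +40, 0, -40, -80 mm along box y from here (levers 1 to 5). A pull on a knob of more than about 18 N begins to tip or drag the loose box.
- hinge_middle (a point): hinge of lever 3, hidden 20 mm below row_middle, square to the panel; all five hinges lie on the line through it along box y. Each lever is a 7 mm steel stem with a 20 mm black ball knob, ball centre 74 mm from the hinge when home; it swings up and down the slope, 0.40 rad either side of square to the panel; the ball travels 58 mm and stands 48 mm off the panel at either end.
- tooth_middle (a point): peak of lever 3's steel lock tooth, 15 mm above row_middle, square to the panel; every lever has one. A steel cross pin on the stem lies beside the tooth, which blocks the lever: it has 0.13 rad of play at its end, then jams. Draw the knob out along the stem to its stop, and the pin clears the tooth with 1 mm to spare; keep it drawn out over the whole arc. Let go half way it falls to a side.
- zone1 (a joint): swing of the first (leftmost) lever: 0 = fully down (leaning towards the robot, 0.40 rad off square to the panel), 0.40 = square to the panel, 0.80 = fully up (leaning away from the robot, 0.40 rad the other way)
- zone1_ball (a point): centre of the 20 mm ball knob of the first (leftmost) lever; moves with it. Drawn out along its stem the knob first has 0 to 12 mm of slack (different for each lever and not visible; 1 to 2 N), then picks up the sprung pin (6 N rising to 9 N) and after 10 mm more meets a hard stop. Let go, it springs back and the pin drops home by itself.
- zone2 (a joint): swing of the second lever: 0 = fully down (leaning towards the robot, 0.40 rad off square to the panel), 0.40 = square to the panel, 0.80 = fully up (leaning away from the robot, 0.40 rad the other way)
- zone2_ball (a point): centre of the 20 mm ball knob of the second lever; moves with it. Drawn out along its stem the knob first has 0 to 12 mm of slack (different for each lever and not visible; 1 to 2 N), then picks up the sprung pin (6 N rising to 9 N) and after 10 mm more meets a hard stop. Let go, it springs back and the pin drops home by itself.
- zone3 (a joint): swing of the third (middle) lever: 0 = fully down (leaning towards the robot, 0.40 rad off square to the panel), 0.40 = square to the panel, 0.80 = fully up (leaning away from the robot, 0.40 rad the other way)
- zone3_ball (a point): centre of the 20 mm ball knob of the third (middle) lever; moves with it. Drawn out along its stem the knob first has 0 to 12 mm of slack (different for each lever and not visible; 1 to 2 N), then picks up the sprung pin (6 N rising to 9 N) and after 10 mm more meets a hard stop. Let go, it springs back and the pin drops home by itself.
- zone4 (a joint): swing of the fourth lever: 0 = fully down (leaning towards the robot, 0.40 rad off square to the panel), 0.40 = square to the panel, 0.80 = fully up (leaning away from the robot, 0.40 rad the other way)
- zone4_ball (a point): centre of the 20 mm ball knob of the fourth lever; moves with it. Drawn out along its stem the knob first has 0 to 12 mm of slack (different for each lever and not visible; 1 to 2 N), then picks up the sprung pin (6 N rising to 9 N) and after 10 mm more meets a hard stop. Let go, it springs back and the pin drops home by itself.
- zone5 (a joint): swing of the fifth (rightmost) lever: 0 = fully down (leaning towards the robot, 0.40 rad off square to the panel), 0.40 = square to the panel, 0.80 = fully up (leaning away from the robot, 0.40 rad the other way)
- zone5_ball (a point): centre of the 20 mm ball knob of the fifth (rightmost) lever; moves with it. Drawn out along its stem the knob first has 0 to 12 mm of slack (different for each lever and not visible; 1 to 2 N), then picks up the sprung pin (6 N rising to 9 N) and after 10 mm more meets a hard stop. Let go, it springs back and the pin drops home by itself.
- shell_small: loose pale ceramic scallop, 40x76x17 mm, a bystander that stays where it lies; origin at the centre of its underside
- shell_large: loose mottled ceramic scallop, 47x91x20 mm, a bystander that stays where it lies; origin at the centre of its underside
- brooch: loose pale flat ceramic oval, 48x71x7 mm, a bystander that stays where it lies; origin at the centre of its underside
- wood_rib: loose wooden throwing rib, 58x109x8 mm, a bystander that stays where it lies; origin at the centre of its underside

How it is judged (in metres and radians):
At the end, for the whole second after the job is handed in: The first, second and fourth levers from the left stand up (swing above 0.60 rad of 0.80), the third and fifth stand down (below 0.20 rad), and the box stands flat (within 0.01 rad) no more than 15 mm from where it stood (value of joint each of zone1, zone2, zone4 above 0.6 rad and value of joint each of zone3, zone5 below 0.2 rad and distance of switch_box from where it was at the start of the episode below 0.015 m and angle between switch_box's own z axis and vertical below 0.01 rad); the robot touches nothing.
It fails at once if the box is lifted or tipped off its feet (over 0.02 rad, about 4 mm at one end) (angle between switch_box's own z axis and vertical above 0.02 rad or height (world z) of switch_box above 0.005 m).
It fails at once if the shell small is pushed more than 25 mm from its place (distance of shell_small from where it was at the start of the episode above 0.025 m).
It fails at once if the shell large is pushed more than 25 mm from its place (distance of shell_large from where it was at the start of the episode above 0.025 m).
It fails at once if the brooch is pushed more than 25 mm from its place (distance of brooch from where it was at the start of the episode above 0.025 m).
It fails at once if the wood rib is pushed more than 25 mm from its place (distance of wood_rib from where it was at the start of the episode above 0.025 m).
It also fails if it takes over 72 s, if anything falls off the work surface, if the arm or the gripper's body presses on something with over 40 N, if the wrist force passes 120 N, or if a joint passes its speed limit or range.

## Working session

There is one attempt and no reset: what is moved stays moved. The work goes in short steps, Python scripts to look and compute and a tool call to move; the robot and the scene stay as the last step left them, time stands still between calls to the robot, and variables do not carry over. Pictures are saved under pics/ and viewed, and the job is handed in when it is done.

Besides the shell and the picture viewer there is one more tool, called after "Emit:" in YAML: its name, and indented under it one key for each argument. apply_moves: Moves the arm, as the interface text tells. Its arguments: {"type":"object","properties":{"rows":{"type":"array"},"gripper":{"type":"number"},"grip_force":{"type":"number"}},"required":["rows"]}

```bash
mkdir -p pics; ls; python3 - <<'E'
from bench import readout, eyes, job, env
import cv2
print(readout.state()); print([ (a,getattr(env,a)) for a in dir(env) if a[0]!='_'])
for n in("side","top"):
    f=eyes.grab_frame(n); cv2.imwrite(f"pics/{n}0.png",f["img"]); print(n,f["mtx"],f["xyz"],f["attitude"])
E
```

```text
pics
{'clock': 0.0, 'joints': array([ 6.96410747e+01,  2.83124802e+01,  7.71273559e+01,  1.89562063e-03,
        7.46284288e+01, -5.46956571e+00]), 'joint_velocities': array([-0.03840763,  0.03200078,  0.12984212,  0.01474319, -0.00444503,
       -0.01164736]), 'tau': array([ 4.19341104e-04, -8.82171750e+01, -3.83874929e+01, -1.54375830e-04,
        1.02617004e-02, -2.40966637e-05]), 'ee_pos': array([0.16044137, 0.60370509, 0.247725  ]), 'tcp_rot': array([[-4.44413282e-04,  2.56961553e-01,  9.66421524e-01],
       [-1.10592181e-03,  9.66420902e-01, -2.56961897e-01],
       [-9.99999290e-01, -1.18298392e-03, -1.45310898e-04]]), 'contact_force': array([ 0.12268452, -0.43961316, -0.08948076]), 'torque': array([0.05321437, 0.03704662, 0.0201623 ]), 'gripper_width': 0.0857009583764177}
[('MotionError', <class 'bench.MotionError'>), ('nose_length', 0.017)]
side [[461.03018309   0.         320.74224129]
 [  0.         461.03018309 236.12941706]
 [  0.           0.           1.        ]] [ 0.49039057 -0.8003933   0.68210171] [[ 0.99711919 -0.02388951  0.07199037]
 [-0.07191029 -0.59966109  0.79701662]
 [ 0.02412948 -0.79989741 -0.59965148]]
top [[434.98597416   0.         316.82116034]
 [  0.         434.98597416 238.00292922]
 [  0.           0.           1.        ]] [ 0.43026948 -0.01188959  1.10738571] [[ 0.01579653 -0.99508091  0.09779804]
 [-0.99961987 -0.01792718 -0.02094585]
 [ 0.02259606 -0.09742999 -0.99498584]]
```

View pics/side0.png

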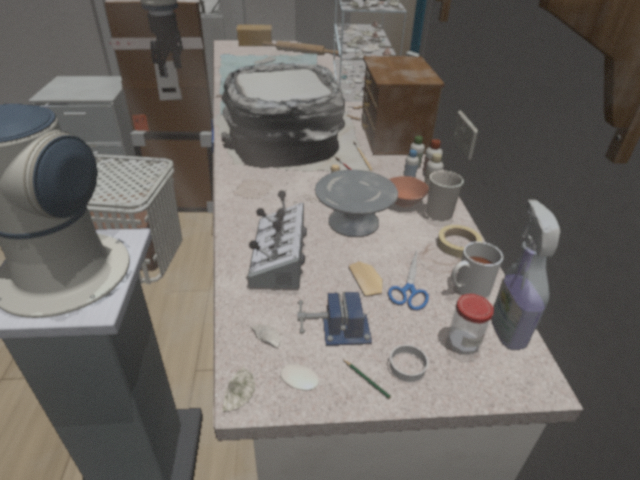

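View pics/top0.png

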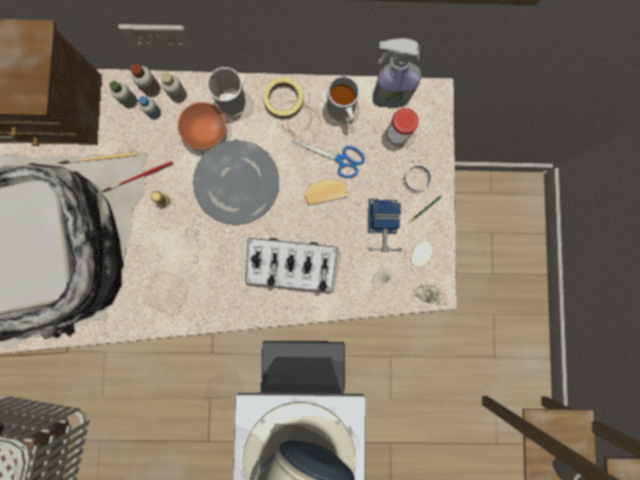

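```bash
python3 - <<'E'
import cv2
a=cv2.imread("pics/side0.png")[170:300,225:325]; cv2.imwrite("pics/s1.png",cv2.resize(a,None,fx=4.5,fy=4.5,interpolation=2))
a=cv2.imread("pics/top0.png")[225:305,235:350]; cv2.imwrite("pics/t1.png",cv2.resize(a,None,fx=6.5,fy=6.5,interpolation=2))
E
```

```text
(no output)
```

View pics/s1.png

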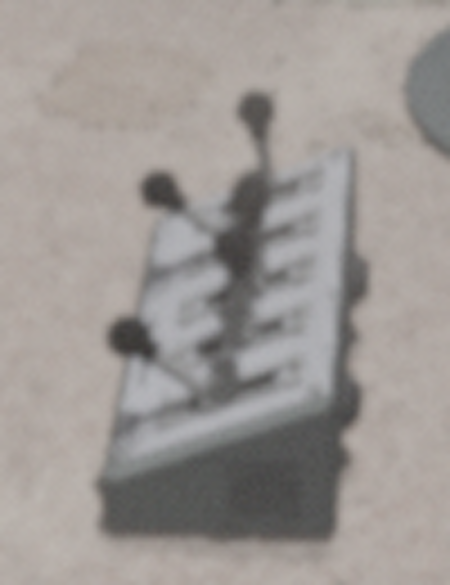

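View pics/t1.png

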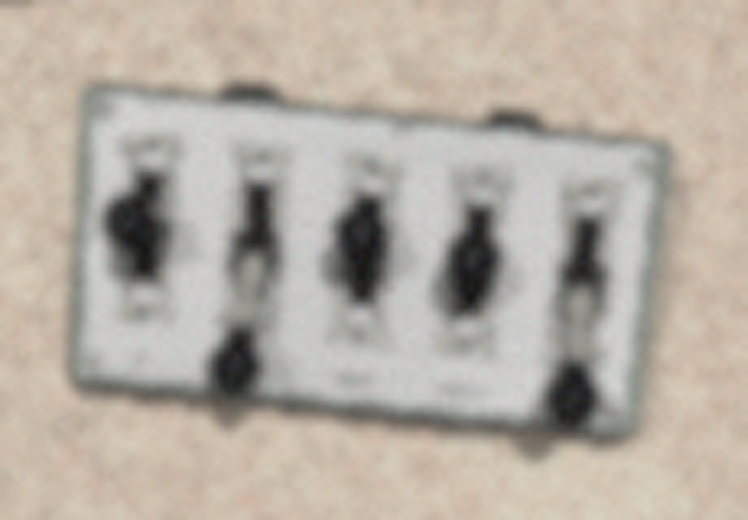

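```bash
cat > h.py <<'E'
import numpy as np,cv2
from bench import readout,eyes
def ray(f,u,v):
    d=np.asarray(f["attitude"])@np.linalg.inv(f["mtx"])@np.array([u,v,1.]); return np.asarray(f["xyz"]),d/np.linalg.norm(d)
def onz(f,u,v,z):
    o,d=ray(f,u,v); return o+d*(z-o[2])/d[2]
def proj(f,P):
    q=f["mtx"]@(np.asarray(f["attitude"]).T@(np.asarray(P)-f["xyz"])); return q[:2]/q[2]
def tri(f1,p1,f2,p2):
    o1,d1=ray(f1,*p1);o2,d2=ray(f2,*p2)
    A=np.stack([d1,-d2],1); t=np.linalg.lstsq(A,o2-o1,rcond=None)[0]
    a=o1+t[0]*d1;b=o2+t[1]*d2; return (a+b)/2,np.linalg.norm(a-b)*1000
E
python3 - <<'E'
from h import *
fs=eyes.grab_frame("side");ft=eyes.grab_frame("top")
np.set_printoptions(precision=4,suppress=True)
cs={k:(u/6.5+235,v/6.5+225) for k,(u,v) in dict(BL=(90,90),BR=(668,145),FL=(73,382),FR=(638,437)).items()}
P={k:onz(ft,*c,.091 if k[0]=='B' else .040) for k,c in cs.items()}
for k in P: print(k,P[k])
sb={'BL':(352,150),'BR':(332,405),'FR':(108,475)}
for k,(u,v) in sb.items():
    p=(u/4.5+225,v/4.5+170); print('tri',k,tri(fs,p,ft,cs[k]))
S={1:(255,108),2:(160,190),3:(250,192),4:(235,247),5:(130,337)}
T={1:(135,230),2:(237,362),3:(361,245),4:(468,270),5:(571,398)}
for i in S:
    print(i,tri(fs,(S[i][0]/4.5+225,S[i][1]/4.5+170),ft,(T[i][0]/6.5+235,T[i][1]/6.5+225)))
y=(P['BL']-P['BR']+P['FL']-P['FR'])[:2]; print('yaw',np.degrees(np.arctan2(-y[0],y[1])),np.linalg.norm(y)/2)
c=sum(P.values())/4; print('center',c, np.linalg.norm((P['BL']-P['FL'])[:2]))
a=np.arctan2(-y[0],y[1]);R=np.array([[np.cos(a),-np.sin(a),0],[np.sin(a),np.cos(a),0],[0,0,1]])
o=c*[1,1,0]
n=np.array([-np.sin(np.radians(25)),0,np.cos(np.radians(25))]);s=np.array([np.cos(np.radians(25)),0,np.sin(np.radians(25))])
H=np.array([.005,0,.068])-.02*n
for i in range(1,6):
  for nm,th in(('down',-.4),('up',.4)):
    b=H+[0,.04*(3-i),0]+.074*(np.cos(th)*n+np.sin(th)*s); w=o+R@b
    print(i,nm,w,'side crop',(proj(fs,w)-[225,170])*4.5,'top crop',(proj(ft,w)-[235,225])*6.5)
E
```

```text
BL [0.5253 0.1257 0.091 ]
BR [ 0.5091 -0.0828  0.091 ]
FL [0.4203 0.1356 0.04  ]
FR [ 0.403  -0.0763  0.04  ]
tri BL (array([0.5279, 0.1268, 0.0835]), np.float64(3.769662839916833))
tri BR (array([ 0.5109, -0.0833,  0.0834]), np.float64(2.3466433006753142))
tri FR (array([ 0.4059, -0.0761,  0.0391]), np.float64(5.812476631044662))
1 (array([0.4766, 0.1043, 0.1245]), np.float64(5.737859125557758))
2 (array([0.43  , 0.0699, 0.0988]), np.float64(2.4593998912414183))
3 (array([0.4733, 0.0259, 0.1258]), np.float64(6.994315190772725))
4 (array([ 0.4658, -0.0113,  0.1203]), np.float64(7.655199181271554))
5 (array([ 0.4197, -0.0487,  0.0981]), np.float64(3.4894718567047645))
yaw -4.543728158443058 0.21085484290693518
center [0.4644 0.0256 0.0655] 0.10552383841437313
1 down [0.4294 0.1086 0.0995] side crop [158.8668 147.0851] top crop [126.9847 358.3362]
1 up [0.4815 0.1045 0.1238] side crop [259.0284 109.1971] top crop [134.9975 207.7243]
2 down [0.4263 0.0687 0.0995] side crop [149.8912 190.4089] top crop [239.6655 369.1204]
2 up [0.4783 0.0646 0.1238] side crop [253.0616 151.935 ] top crop [249.8613 218.7984]
3 down [0.4231 0.0288 0.0995] side crop [140.344 236.491] top crop [352.2281 379.8934]
3 up [0.4752 0.0247 0.1238] side crop [246.7094 197.4329] top crop [364.6021 229.8608]
4 down [ 0.4199 -0.011   0.0995] side crop [130.169  285.6037] top crop [464.6727 390.655 ]
4 up [ 0.472  -0.0152  0.1238] side crop [239.9334 245.9671] top crop [479.2204 240.9113]
5 down [ 0.4168 -0.0509  0.0995] side crop [119.3021 338.0561] top crop [576.9994 401.4054]
5 up [ 0.4688 -0.055   0.1238] side crop [232.6895 297.852 ] top crop [593.7161 251.9499]
```

Emit:
apply_moves:
  rows:
    - [[10, -20, 0], 1.3]
    - [[15, -28, 0], 1.3]
    - [[15, -28, 0], 1.3]
    - [[15, -28, 0], 1.3]
    - [[15, -28, 0], 1.3]
    - [[15, -28, 0], 1.3]
    - [[15, -28, 0], 1.3]
    - [[15, -28, 0], 1.3]
  gripper: -0.37
  grip_force: 25

```text
clock: 0.87
ee_pos: [0.2752, 0.383, 0.2461]
tcp_rot: [[-0.001, 0.063, 0.998], [0.0, 0.998, -0.063], [-1.0, -0.0, -0.001]]
contact_force: [1.1, 1.6, 0.3]
gripper_width: 0.0269
```

Emit:
apply_moves:
  rows:
    - [[15, -28, 0], 0]
    - [[15, -28, 0], 0]
    - [[15, -28, 0], 0]
    - [[15, -28, 0], 0]
    - [[15, -28, 0], 0]
    - [[15, -28, 0], 0]
    - [[15, -28, 0], 0]
    - [[15, -28, 0], 0]

```text
clock: 1.53
ee_pos: [0.3981, 0.147, 0.2466]
tcp_rot: [[0.0, 0.06, 0.998], [0.001, 0.998, -0.06], [-1.0, 0.001, 0.0]]
contact_force: [1.1, 0.3, 0.1]
gripper_width: 0.0266
```

Emit:
apply_moves:
  rows:
    - [[16, -25, 0], -1.1]
    - [[16, -25, 0], 0]
    - [[16, -25, 0], 0]
    - [[16, -25, 0], 0]
    - [[13, -22, 0], 0]
    - [[0, 0, 0], 0]
    - [[0, 0, 0], 0]

```text
clock: 2.12
ee_pos: [0.4803, 0.0121, 0.2468]
tcp_rot: [[0.002, 0.086, 0.996], [-0.0, 0.996, -0.086], [-1.0, -0.0, 0.002]]
contact_force: [0.1, 1.3, -0.3]
gripper_width: 0.027
```

```bash
python3 - <<'E'
from h import *
import json
s=readout.state();print(s['ee_pos'],s['contact_force'],s['tcp_rot'][:,1])
fs=eyes.grab_frame("side");ft=eyes.grab_frame("top")
cv2.imwrite("pics/s2.png",cv2.resize(fs["img"][120:300,200:350],None,fx=3.3,fy=3.3,interpolation=2))
cv2.imwrite("pics/t2.png",cv2.resize(ft["img"][205:305,235:350],None,fx=5,fy=5,interpolation=2))
E
```

```text
[0.48026817 0.01205396 0.2467925 ] [ 0.14747807  1.34896861 -0.30136919] [ 8.61954028e-02  9.96278240e-01 -1.47986713e-04]
```

View pics/s2.png

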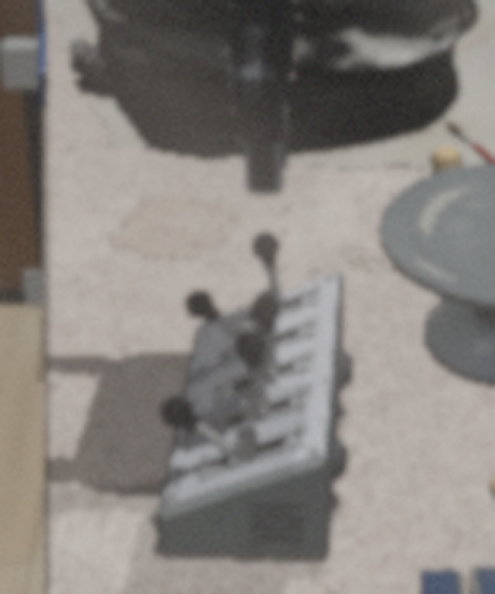

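View pics/t2.png

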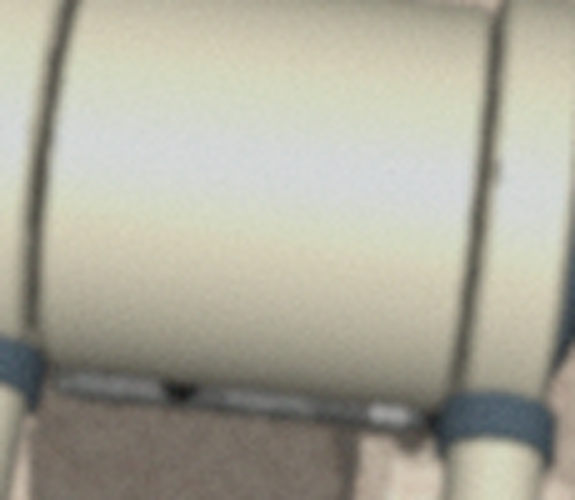

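```bash
python3 - <<'E'
from h import *
fs=eyes.grab_frame("side")
for z in(.2298,.2468):
  print((proj(fs,[.4803,.0121,z])-[200,120])*3.3)
for b in ([.4752,.0247,.1238],[.4731,.0254,.1238]): print((proj(fs,b)-[200,120])*3.3)
E
```

```text
[266.86641035 175.77417222]
[266.07633677 150.65704912]
[263.467172   309.82130673]
[260.23295239 309.28441242]
```

Emit:
apply_moves:
  rows:
    - [[-5, 7, -20], 0]
    - [[0, 6, -20], 0]
    - [[0, 0, -20], 0]
    - [[0, 0, 0], 0]
    - [[0, 0, 0], 0]

```text
clock: 2.68
ee_pos: [0.4726, 0.0314, 0.1867]
tcp_rot: [[0.004, 0.078, 0.997], [0.0, 0.997, -0.078], [-1.0, 0.0, 0.004]]
contact_force: [0.3, 0.3, 0.4]
gripper_width: 0.0267
```

Emit:
apply_moves:
  rows:
    - [[1.5, -3, -8], 0]
    - [[0, 0, -10], 0]
    - [[0, 0, -5], 0]
    - [[0, 0, 0], 0]
    - [[0, 0, 0], 0]

```text
clock: 3.1
ee_pos: [0.4756, 0.029, 0.1658]
tcp_rot: [[0.009, 0.076, 0.997], [-0.0, 0.997, -0.076], [-1.0, 0.0, 0.009]]
contact_force: [0.1, 0.2, -0.9]
gripper_width: 0.0267
```

Emit:
apply_moves:
  rows:
    - [[0, -3, 0], 0]
    - [[0, 0, 0], 0]
    - [[0, 0, -6], 0]
    - [[0, 0, 0], 0]

```text
clock: 3.43
ee_pos: [0.4766, 0.0253, 0.1611]
tcp_rot: [[0.012, 0.076, 0.997], [-0.0, 0.997, -0.076], [-1.0, 0.0, 0.012]]
contact_force: [0.2, 0.1, -0.4]
gripper_width: 0.027
```

```bash
python3 - <<'E'
from h import *
s=readout.state();print(s['ee_pos'],s['contact_force'],s['torque'],s['tcp_rot'])
fs=eyes.grab_frame("side")
cv2.imwrite("pics/s3.png",cv2.resize(fs["img"][150:290,220:330],None,fx=4.2,fy=4.2,interpolation=2))
E
```

```text
[0.4766467  0.02529101 0.16107102] [ 0.22641468  0.11311311 -0.38240466] [ 0.02247298 -0.00364859 -0.02491461] [[ 1.19903475e-02  7.60666054e-02  9.97030643e-01]
 [-4.99609141e-04  9.97102653e-01 -7.60660909e-02]
 [-9.99927988e-01  4.13933237e-04  1.19936108e-02]]
```

View pics/s3.png

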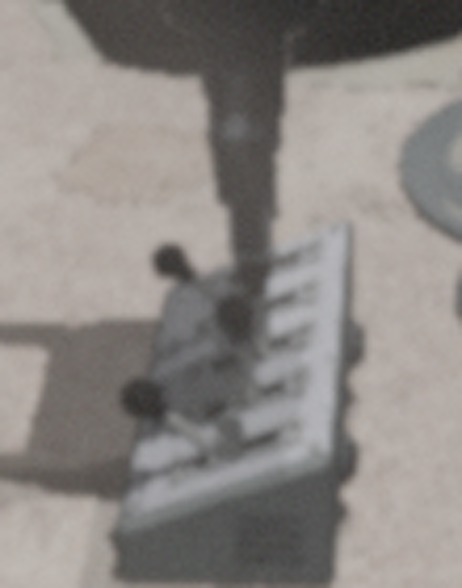

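Emit:
apply_moves:
  rows:
    - [[-1, 0.5, -6], 0]
    - [[0, 0, -6], 0]
    - [[0, 0, -6], 0]
    - [[0, 0, -6], 0]
    - [[0, 0, 0], 0]
    - [[0, 0, 0], 0]

```text
clock: 3.98
ee_pos: [0.4754, 0.026, 0.1344]
tcp_rot: [[0.011, 0.076, 0.997], [-0.0, 0.997, -0.076], [-1.0, 0.0, 0.011]]
contact_force: [-0.2, -0.2, 0.8]
gripper_width: 0.027
```

Emit:
apply_moves:
  rows:
    - [[0, 0, -6], 0]
    - [[0, 0, -4], 0]
    - [[0, 0, -2], 0]
    - [[0, 0, 0], 0]

```text
clock: 4.32
ee_pos: [0.4755, 0.026, 0.1211]
tcp_rot: [[0.011, 0.076, 0.997], [-0.0, 0.997, -0.076], [-1.0, 0.0, 0.011]]
contact_force: [-0.9, -0.5, 0.6]
gripper_width: 0.0267
```

Emit:
apply_moves:
  rows:
    - [[0, 0, 0], 0]
    - [[0, 0, 0], 0]
    - [[0, 0, 0], 0]
    - [[0, 0, 0], 0]
  gripper: -1
  grip_force: 25

```text
clock: 4.65
ee_pos: [0.4762, 0.0275, 0.1218]
tcp_rot: [[0.013, 0.077, 0.997], [0.002, 0.997, -0.077], [-1.0, 0.003, 0.013]]
contact_force: [0.7, 3.4, -0.8]
gripper_width: 0.0179
```

Emit:
apply_moves:
  rows:
    - [[0, 1, 0], 0]
    - [[0, 0, 0], 0]
    - [[0, 0, 0], 0]

```text
clock: 4.9
ee_pos: [0.4762, 0.0283, 0.122]
tcp_rot: [[0.013, 0.076, 0.997], [0.001, 0.997, -0.076], [-1.0, 0.002, 0.013]]
contact_force: [-0.5, -1.7, -0.7]
gripper_width: 0.0183
```

```bash
python3 - <<'E'
from h import *
s=readout.state();print(s['ee_pos'],s['contact_force'],s['torque'],s['gripper_width'])
fs=eyes.grab_frame("side");ft=eyes.grab_frame("top")
cv2.imwrite("pics/s4.png",cv2.resize(fs["img"][150:290,220:330],None,fx=4.2,fy=4.2,interpolation=2))
E
```

```text
[0.47620529 0.0282861  0.12200017] [-0.48645203 -1.66898708 -0.72288639] [-0.35800916  0.03774164  0.00230218] 0.018348691578387533
```

View pics/s4.png

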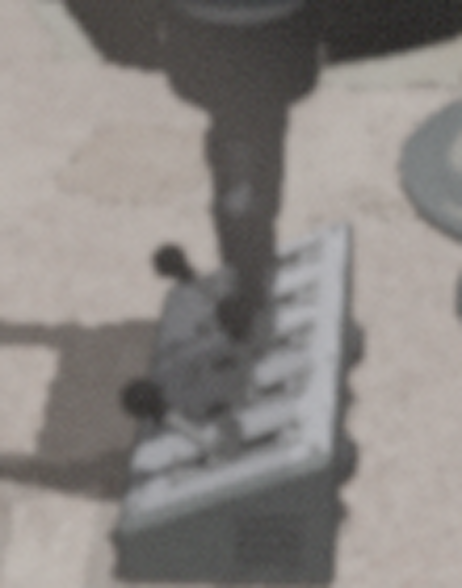

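Emit:
apply_moves:
  rows:
    - [[0, 0, 2], 0]
    - [[0, 0, 2], 0]
    - [[0, 0, 0], 0]

```text
clock: 5.25
ee_pos: [0.4761, 0.0282, 0.1263]
tcp_rot: [[0.013, 0.077, 0.997], [0.001, 0.997, -0.077], [-1.0, 0.002, 0.013]]
contact_force: [-0.3, -1.4, -1.1]
gripper_width: 0.0178
```

Emit:
apply_moves:
  rows:
    - [[0, 0, 2], 0]
    - [[0, 0, 1], 0]
    - [[0, 0, 0], 0]

```text
clock: 5.5
ee_pos: [0.4756, 0.0282, 0.1293]
tcp_rot: [[0.012, 0.077, 0.997], [0.002, 0.997, -0.077], [-1.0, 0.002, 0.012]]
contact_force: [0.3, -1.8, -7.8]
gripper_width: 0.0174
```

Emit:
apply_moves:
  rows:
    - [[0, 0, 2], 0]
    - [[0, 0, 2], 0]
    - [[0, 0, 0], 0]

```text
clock: 5.75
ee_pos: [0.4752, 0.0282, 0.1332]
tcp_rot: [[0.011, 0.077, 0.997], [0.002, 0.997, -0.077], [-1.0, 0.002, 0.011]]
contact_force: [1.3, -1.2, -8.1]
gripper_width: 0.0178
```

Emit:
apply_moves:
  rows:
    - [[0, 0, 2], 0]
    - [[0, 0, 1], 0]
    - [[0, 0, 0], 0]

```text
clock: 6.0
ee_pos: [0.475, 0.0283, 0.1364]
tcp_rot: [[0.01, 0.077, 0.997], [0.002, 0.997, -0.077], [-1.0, 0.002, 0.01]]
contact_force: [-0.0, -0.3, -9.1]
gripper_width: 0.0181
```

Emit:
apply_moves:
  rows:
    - [[0, 0, 1], 0]
    - [[0, 0, 0], 0]

```text
clock: 6.17
ee_pos: [0.4745, 0.0283, 0.137]
tcp_rot: [[0.009, 0.077, 0.997], [0.002, 0.997, -0.077], [-1.0, 0.002, 0.009]]
contact_force: [0.2, -0.8, -14.4]
gripper_width: 0.018
```

Emit:
apply_moves:
  rows:
    - [[0, 0, 1], 0]
    - [[0, 0, 0], 0]

```text
clock: 6.33
ee_pos: [0.474, 0.0283, 0.1376]
tcp_rot: [[0.008, 0.077, 0.997], [0.002, 0.997, -0.077], [-1.0, 0.002, 0.008]]
contact_force: [0.4, -2.0, -9.5]
gripper_width: 0.0184
```

Emit:
apply_moves:
  rows:
    - [[0, 0, 0.8], 0]
    - [[0, 0, 0], 0]
  grip_force: 35

```text
clock: 6.5
ee_pos: [0.474, 0.0282, 0.1384]
tcp_rot: [[0.008, 0.077, 0.997], [0.002, 0.997, -0.077], [-1.0, 0.002, 0.007]]
contact_force: [1.4, -0.8, -16.0]
gripper_width: 0.0174
```

```bash
cat > arc.py <<'E'
import sys
from h import *
def run(C,yaw=-4.5,step=0.05,n=3,sgn=-1,dr=0.0):
    s=readout.state();a=np.radians(yaw);bx=np.array([np.cos(a),np.sin(a),0]);z=np.array([0,0,1.]);by=np.array([-np.sin(a),np.cos(a),0])
    d=s['ee_pos']-C;x=d@bx;h=d[2];r=np.hypot(x,h);ph=np.arctan2(x,h)
    u=bx*np.sin(ph)+z*np.cos(ph);t=bx*np.cos(ph)-z*np.sin(ph);F=s['contact_force']
    print('r %.1f swing %.3f lat %.1f | Frad %.1f Ftan %.1f Flat %.1f w %.1f t %.1f'%(r*1e3,ph+np.radians(25)+.4,d@by*1e3,F@u,F@t,F@by,s['gripper_width']*1e3,s['clock']))
    p=s['ee_pos']
    for k in range(1,n+1):
        q=ph+sgn*step*k;w=C+by*(d@by)+(r+dr)*(bx*np.sin(q)+z*np.cos(q));print(np.round((w-p)*1e3,1));p=w
E
python3 -c "
from arc import *
run(np.array([.4775,.0283,.0479]),n=8)"
```

```text
r 90.5 swing 0.797 lat -0.3 | Frad -16.0 Ftan 0.8 Flat -0.7 w 17.4 t 6.5
[-4.5  0.4 -0.3]
[-4.5  0.4 -0.5]
[-4.5  0.4 -0.7]
[-4.4  0.3 -1. ]
[-4.4  0.3 -1.2]
[-4.3  0.3 -1.4]
[-4.2  0.3 -1.6]
[-4.1  0.3 -1.8]
```

Emit:
apply_moves:
  rows:
    - [[-4, 0.3, -0.5], 0]
    - [[-4, 0.3, -0.6], 0]
    - [[0, 0, 0], 0]

```text
clock: 6.75
ee_pos: [0.4661, 0.0288, 0.1374]
tcp_rot: [[0.009, 0.077, 0.997], [0.002, 0.997, -0.077], [-1.0, 0.002, 0.009]]
contact_force: [3.4, -1.9, -15.4]
gripper_width: 0.0175
```

```bash
python3 -c "
from arc import *
run(np.array([.4775,.0283,.0479]),n=4)"
```

```text
r 90.2 swing 0.709 lat -0.4 | Frad -15.8 Ftan 1.5 Flat -1.7 w 17.5 t 6.8
[-4.4  0.3 -0.7]
[-4.4  0.3 -0.9]
[-4.4  0.3 -1.1]
[-4.3  0.3 -1.3]
```

Emit:
apply_moves:
  rows:
    - [[-4.4, 0.3, -0.9], 0]
    - [[-4.4, 0.3, -1.0], 0]
    - [[0, 0, 0], 0]

```text
clock: 7.0
ee_pos: [0.4578, 0.0295, 0.1361]
tcp_rot: [[0.013, 0.077, 0.997], [0.002, 0.997, -0.077], [-1.0, 0.003, 0.012]]
contact_force: [3.2, -0.8, -8.1]
gripper_width: 0.0175
```

```bash
python3 -c "
from arc import *
run(np.array([.4775,.0283,.0479]),n=4)"
```

```text
r 90.4 swing 0.616 lat -0.3 | Frad -8.7 Ftan 1.4 Flat -0.5 w 17.5 t 7.0
[-4.4  0.3 -1.1]
[-4.3  0.3 -1.3]
[-4.2  0.3 -1.5]
[-4.2  0.3 -1.7]
```

Emit:
apply_moves:
  rows:
    - [[-4.5, 0.3, -0.6], 0]
    - [[-4.3, 0.3, -1.3], 0]
    - [[0, 0, 0], 0]

```text
clock: 7.25
ee_pos: [0.4496, 0.0302, 0.1348]
tcp_rot: [[0.016, 0.077, 0.997], [0.002, 0.997, -0.077], [-1.0, 0.003, 0.016]]
contact_force: [3.7, -0.3, -8.0]
gripper_width: 0.0174
```

```bash
python3 -c "
from arc import *
run(np.array([.4775,.0283,.0479]),n=4)"
```

```text
r 91.3 swing 0.525 lat -0.3 | Frad -8.8 Ftan 1.1 Flat 0.0 w 17.4 t 7.2
[-4.3  0.3 -1.5]
[-4.2  0.3 -1.7]
[-4.1  0.3 -1.9]
[-4.   0.3 -2.1]
```

Emit:
apply_moves:
  rows:
    - [[-0.3, 0, 0.7], 0]
    - [[0, 0, 0], 0]

```text
clock: 7.42
ee_pos: [0.4496, 0.0302, 0.1358]
tcp_rot: [[0.017, 0.077, 0.997], [0.002, 0.997, -0.077], [-1.0, 0.003, 0.017]]
contact_force: [3.7, -0.6, -7.4]
gripper_width: 0.0175
```

Emit:
apply_moves:
  rows:
    - [[-0.4, 0, 0.9], 0]
    - [[0, 0, 0], 0]

```text
clock: 7.58
ee_pos: [0.4499, 0.0301, 0.1367]
tcp_rot: [[0.018, 0.077, 0.997], [0.001, 0.997, -0.077], [-1.0, 0.003, 0.018]]
contact_force: [6.2, -0.1, -15.9]
gripper_width: 0.0172
```

```bash
python3 -c "
from arc import *
run(np.array([.4775,.0283,.0479]),n=4)
fs=eyes.grab_frame('side')
cv2.imwrite('pics/s5.png',cv2.resize(fs['img'][150:290,220:330],None,fx=4.2,fy=4.2,interpolation=2))
"
```

```text
r 93.0 swing 0.535 lat -0.4 | Frad -17.0 Ftan 1.1 Flat 0.4 w 17.2 t 7.6
[-4.4  0.3 -1.5]
[-4.3  0.3 -1.7]
[-4.2  0.3 -1.9]
[-4.1  0.3 -2.1]
```

View pics/s5.png

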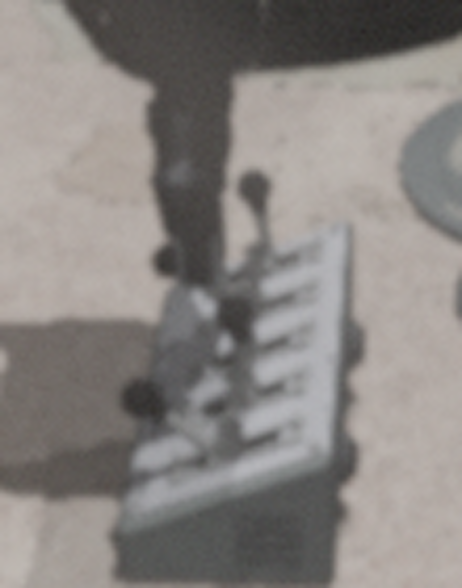

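Emit:
apply_moves:
  rows:
    - [[-4.2, 0.3, -1.7], 0]
    - [[-4.2, 0.3, -1.7], 0]
    - [[0, 0, 0], 0]
  grip_force: 45

```text
clock: 7.88
ee_pos: [0.4427, 0.0306, 0.1335]
tcp_rot: [[0.02, 0.077, 0.997], [0.001, 0.997, -0.077], [-1.0, 0.003, 0.02]]
contact_force: [4.7, -0.3, -7.4]
gripper_width: 0.0172
```

```bash
python3 -c "
from arc import *
run(np.array([.4775,.0283,.0479]),n=4)"
```

```text
r 92.4 swing 0.450 lat -0.4 | Frad -8.6 Ftan 1.6 Flat 0.1 w 17.2 t 7.9
[-4.2  0.3 -1.8]
[-4.1  0.3 -2.1]
[-4.   0.3 -2.3]
[-3.9  0.3 -2.5]
```

Emit:
apply_moves:
  rows:
    - [[-4.4, 0.3, -1.4], 0]
    - [[-4.2, 0.3, -1.9], 0]
    - [[0, 0, 0], 0]

```text
clock: 8.13
ee_pos: [0.4355, 0.0312, 0.1307]
tcp_rot: [[0.023, 0.077, 0.997], [0.001, 0.997, -0.077], [-1.0, 0.003, 0.023]]
contact_force: [3.9, 0.3, -5.6]
gripper_width: 0.017
```

```bash
python3 -c "
from arc import *
run(np.array([.4775,.0283,.0479]),n=4)"
```

```text
r 92.9 swing 0.366 lat -0.4 | Frad -6.7 Ftan 0.9 Flat 0.6 w 17.0 t 8.1
[-4.1  0.3 -2.2]
[-4.   0.3 -2.4]
[-3.8  0.3 -2.6]
[-3.7  0.3 -2.8]
```

Emit:
apply_moves:
  rows:
    - [[-0.7, 0, 1.2], 0]
    - [[0, 0, 0], 0]

```text
clock: 8.3
ee_pos: [0.4356, 0.0312, 0.1324]
tcp_rot: [[0.024, 0.077, 0.997], [0.001, 0.997, -0.078], [-1.0, 0.003, 0.024]]
contact_force: [4.7, 0.5, -8.1]
gripper_width: 0.0172
```

```bash
python3 -c "
from arc import *
run(np.array([.4775,.0283,.0479]),n=4)"
```

```text
r 94.3 swing 0.375 lat -0.4 | Frad -9.3 Ftan 0.5 Flat 0.9 w 17.2 t 8.3
[-4.2  0.3 -2.2]
[-4.   0.3 -2.4]
[-3.9  0.3 -2.6]
[-3.8  0.3 -2.8]
```

```bash
python3 -c "
from h import *
fs=eyes.grab_frame('side')
cv2.imwrite('pics/side_b.png',fs['img'])
a=cv2.imread('pics/side0.png')
def c(i): return cv2.resize(i[190:300,225:325],None,fx=3.9,fy=3.9,interpolation=2)
cv2.imwrite('pics/s6.png',np.hstack([c(a),c(fs['img'])]))
A=cv2.cvtColor(a,6)[262:290,250:305].astype('float32');B=cv2.cvtColor(fs['img'],6)[262:290,250:305].astype('float32')
print(cv2.phaseCorrelate(A,B,cv2.createHanningWindow((55,28),cv2.CV_32F)))
"
```

```text
((0.3717501742291205, -0.08253969444026943), 1.000649388631185)
```

View pics/s6.png

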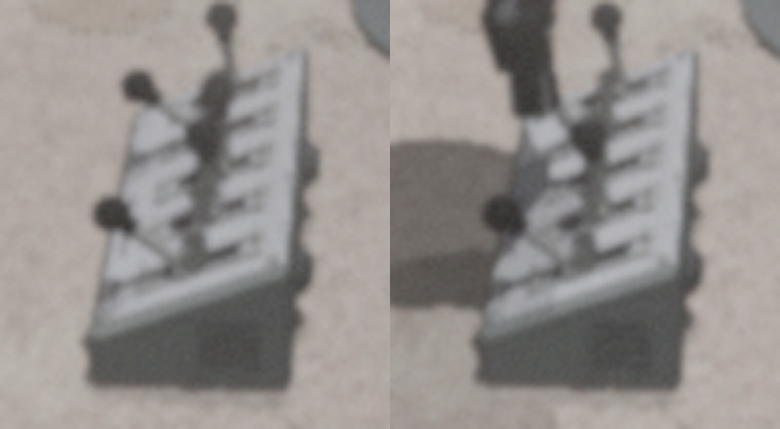

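Emit:
apply_moves:
  rows:
    - [[-4.3, 0.3, -1.9], 0]
    - [[-4.1, 0.3, -2.2], 0]
    - [[0, 0, 0], 0]
  grip_force: 60

```text
clock: 8.6
ee_pos: [0.4297, 0.0317, 0.129]
tcp_rot: [[0.028, 0.078, 0.997], [0.001, 0.997, -0.078], [-1.0, 0.004, 0.028]]
contact_force: [4.8, 1.1, -7.5]
gripper_width: 0.0162
```

```bash
python3 -c "
from arc import *
run(np.array([.4775,.0283,.0479]),n=4)"
```

```text
r 94.1 swing 0.303 lat -0.4 | Frad -8.9 Ftan 0.2 Flat 1.5 w 16.2 t 8.6
[-4.   0.3 -2.5]
[-3.8  0.3 -2.7]
[-3.7  0.3 -2.9]
[-3.6  0.3 -3.1]
```

Emit:
apply_moves:
  rows:
    - [[-4.3, 0.3, -2.1], 0]
    - [[-4.1, 0.3, -2.5], 0]
    - [[0, 0, 0], 0]

```text
clock: 8.85
ee_pos: [0.4241, 0.0323, 0.1252]
tcp_rot: [[0.033, 0.078, 0.996], [0.002, 0.997, -0.078], [-0.999, 0.004, 0.033]]
contact_force: [6.6, -0.3, -6.1]
gripper_width: 0.0163
```

```bash
python3 -c "
from arc import *
run(np.array([.4775,.0283,.0479]),n=4)"
```

```text
r 94.0 swing 0.231 lat -0.2 | Frad -8.7 Ftan 1.9 Flat 0.2 w 16.3 t 8.8
[-3.8  0.3 -2.8]
[-3.6  0.3 -3. ]
[-3.5  0.3 -3.1]
[-3.3  0.3 -3.3]
```

Emit:
apply_moves:
  rows:
    - [[-5, 0.3, -2.3], 0]
    - [[-5, 0.3, -2.6], 0]
    - [[0, 0, 0], 0]

```text
clock: 9.1
ee_pos: [0.4145, 0.033, 0.1207]
tcp_rot: [[0.034, 0.078, 0.996], [0.002, 0.997, -0.078], [-0.999, 0.004, 0.034]]
contact_force: [-2.9, 0.2, -1.4]
gripper_width: -0.0002
```

```bash
python3 -c "
from arc import *
run(np.array([.4775,.0283,.0479]),n=4)"
```

```text
r 96.4 swing 0.122 lat -0.3 | Frad 0.8 Ftan -3.2 Flat -0.0 w -0.2 t 9.1
[-3.5  0.3 -3.2]
[-3.4  0.3 -3.4]
[-3.2  0.3 -3.6]
[-3.   0.2 -3.7]
```

```bash
python3 -c "
from h import *
fs=eyes.grab_frame('side');a=cv2.imread('pics/side0.png')
def c(i): return cv2.resize(i[170:280,225:325],None,fx=3.9,fy=3.9,interpolation=2)
cv2.imwrite('pics/s7.png',np.hstack([c(a),c(fs['img'])]))
"
```

```text
(no output)
```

View pics/s7.png

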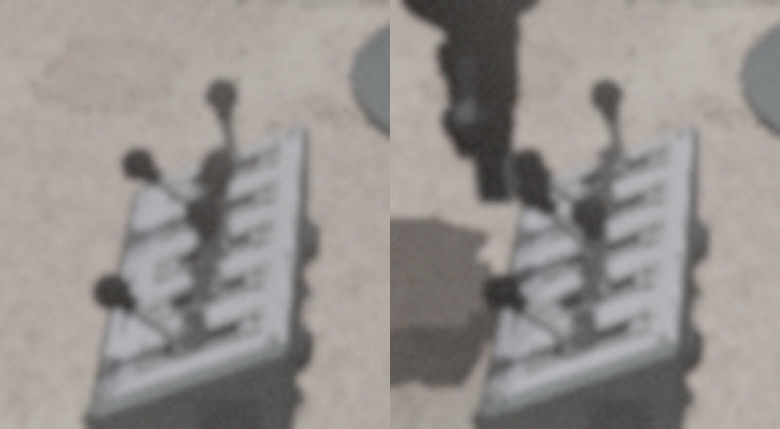

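Emit:
apply_moves:
  rows:
    - [[-6, 0.5, 2], 0]
    - [[-6, 0.5, 10], 0]
    - [[-4, 0, 15], 0]
    - [[0, 0, 20], 0]
    - [[0, 0, 20], 0]
    - [[0, 0, 0], 0]

```text
clock: 9.65
ee_pos: [0.396, 0.0341, 0.1911]
tcp_rot: [[0.031, 0.078, 0.996], [0.002, 0.997, -0.078], [-1.0, 0.004, 0.03]]
contact_force: [1.9, -1.0, 0.3]
gripper_width: 0.0001
```

```bash
python3 -c "
from h import *
fs=eyes.grab_frame('side');a=cv2.imread('pics/side0.png');cv2.imwrite('pics/side_c.png',fs['img'])
print(readout.state()['tcp_rot'])
def c(i): return cv2.resize(i[170:280,225:325],None,fx=3.9,fy=3.9,interpolation=2)
cv2.imwrite('pics/s8.png',np.hstack([c(a),c(fs['img'])]))
"
```

```text
[[ 0.03007762  0.07804778  0.9964958 ]
 [ 0.00179253  0.99694104 -0.07813676]
 [-0.99954596  0.00413642  0.02984571]]
```

View pics/s8.png

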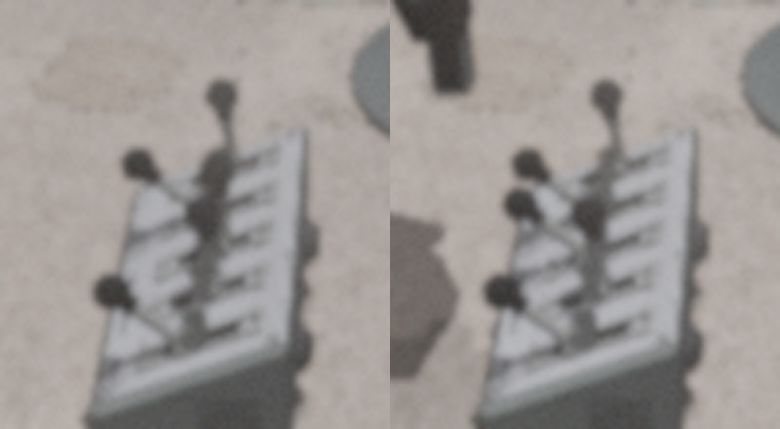

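```bash
python3 -c "
from h import *
np.set_printoptions(precision=4,suppress=True)
f=eyes.grab_frame('side');im=f['img'];cv2.imwrite('pics/side_d.png',im)
g=cv2.resize(cv2.cvtColor(im,6)[170:280,225:325],None,fx=8,fy=8,interpolation=2)
m=(g<62).astype('uint8');m=cv2.morphologyEx(m,cv2.MORPH_OPEN,cv2.getStructuringElement(2,(33,33)))
n,l,st,ce=cv2.connectedComponentsWithStats(m)
yl={1:.0283+.08,2:.0283+.04,3:.0283,4:.0283-.04,5:.0283-.08}
for i in range(1,n):
  u,v=(ce[i]+.5)/8+[225,170]-.5
  o,d=ray(f,u,v);print(st[i],round(u,1),round(v,1))
  for k in yl:
    for c in (0.003,):
      p=o+d*(yl[k]-o[1])/d[1]
      if .085<p[2]<.14: print('   lever',k,p)
"
```

```text
[  36   18   68   61 2885] 233.1 175.6
[  98  109   40   68 2128] 239.2 187.4
```

```bash
python3 -c "
from h import *
np.set_printoptions(precision=4,suppress=True)
f=eyes.grab_frame('side');g=cv2.cvtColor(f['img'],6).astype(float)
S={1:(606,95),2:(527,163),3:(519,203),4:(589,213),5:(503,292)}
yl=lambda k:.0283+.04*(3-k)
for k,(a,b) in S.items():
  u0,v0=(a-390)/3.9+225,b/3.9+170
  for it in range(6):
    vv,uu=np.mgrid[int(v0)-7:int(v0)+8,int(u0)-7:int(u0)+8]
    w=np.clip(95-g[vv,uu],0,None)*(np.hypot(uu-u0,vv-v0)<4.5)
    u0,v0=(w*uu).sum()/w.sum(),(w*vv).sum()/w.sum()
  o,d=ray(f,u0,v0);p=o+d*(yl(k)-o[1])/d[1];print(k,round(u0,1),round(v0,1),p,g[int(v0),int(u0)])
"
```

```text
1 280.1 195.0 [0.4758 0.1083 0.1196] 84.0
2 260.4 212.3 [0.431  0.0683 0.0997] 66.0
3 258.3 222.4 [0.4277 0.0283 0.1002] 62.0
4 275.7 225.3 [ 0.4665 -0.0117  0.1199] 68.0
5 253.8 244.6 [ 0.4215 -0.0517  0.1012] 58.0
```

Emit:
apply_moves:
  rows:
    - [[10, 10, 0], 0]
    - [[10, 10, 0], 0]
    - [[10, 10, -10], 0]
    - [[4, 5, -10], 0]
    - [[0, 0, 0], 0]
    - [[0, 0, 0], 0]
  gripper: -0.39
  grip_force: 40

```text
clock: 10.3
ee_pos: [0.4272, 0.0702, 0.1629]
tcp_rot: [[0.02, 0.079, 0.997], [0.002, 0.997, -0.079], [-1.0, 0.003, 0.02]]
contact_force: [-0.1, -0.6, -0.2]
gripper_width: 0.0259
```

Emit:
apply_moves:
  rows:
    - [[4, 1.3, -8], 0]
    - [[0, 0, -8], 0]
    - [[0, 0, -8], 0]
    - [[0, 0, -4], 0]
    - [[0, 0, 0], 0]
    - [[0, 0, 0], 0]

```text
clock: 10.8
ee_pos: [0.4292, 0.0699, 0.1314]
tcp_rot: [[0.017, 0.08, 0.997], [0.001, 0.997, -0.08], [-1.0, 0.003, 0.016]]
contact_force: [-0.0, -0.2, 0.5]
gripper_width: 0.0262
```

```bash
python3 -c "
from h import *
fs=eyes.grab_frame('side');f=fs
p=readout.state()['ee_pos'];print(p)
def c(i): return cv2.resize(i[170:280,225:325],None,fx=5.4,fy=5.4,interpolation=2)
im=c(f['img']);
for z in(0,.017): 
  q=(proj(f,p-[0,0,z])-[225,170])*5.4;cv2.circle(im,tuple(int(a) for a in q),3,(0,0,255),-1)
cv2.imwrite('pics/s9.png',im)
"
```

```text
[0.42925896 0.06992293 0.13151711]
```

View pics/s9.png

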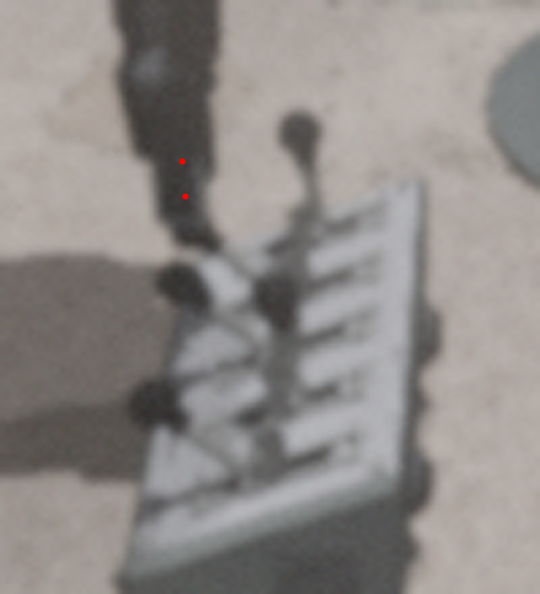

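Emit:
apply_moves:
  rows:
    - [[4.5, 1.5, 0], 0]
    - [[0, 0, 0], 0]
    - [[0, 0, -6], 0]
    - [[0, 0, 0], 0]

```text
clock: 11.18
ee_pos: [0.435, 0.0715, 0.1261]
tcp_rot: [[0.019, 0.08, 0.997], [0.001, 0.997, -0.08], [-1.0, 0.003, 0.019]]
contact_force: [-0.7, -0.6, -0.4]
gripper_width: 0.0259
```

Emit:
apply_moves:
  rows:
    - [[-0.5, 0, -6], 0]
    - [[-0.5, 0, -6], 0]
    - [[0, 0, -4], 0]
    - [[0, 0, 0], 0]

```text
clock: 11.52
ee_pos: [0.4338, 0.0715, 0.1084]
tcp_rot: [[0.019, 0.08, 0.997], [0.001, 0.997, -0.08], [-1.0, 0.003, 0.019]]
contact_force: [-0.3, 0.5, 0.7]
gripper_width: 0.0259
```

Emit:
apply_moves:
  rows:
    - [[0, 0, -6], 0]
    - [[0, 0, -4], 0]
    - [[0, 0, -1], 0]
    - [[0, 0, 0], 0]

```text
clock: 11.85
ee_pos: [0.4335, 0.0715, 0.0956]
tcp_rot: [[0.018, 0.08, 0.997], [0.001, 0.997, -0.08], [-1.0, 0.003, 0.018]]
contact_force: [-0.5, 0.3, -0.6]
gripper_width: 0.0259
```

Emit:
apply_moves:
  rows:
    - [[0, 0, 0], 0]
    - [[0, 0, 0], 0]
    - [[0, 0, 0], 0]
  gripper: -1
  grip_force: 40

```text
clock: 12.1
ee_pos: [0.4334, 0.0717, 0.0957]
tcp_rot: [[0.018, 0.08, 0.997], [0.002, 0.997, -0.08], [-1.0, 0.003, 0.018]]
contact_force: [0.5, 1.5, 0.5]
gripper_width: 0.0176
```

```bash
python3 -c "
from h import *
s=readout.state();print(s['ee_pos'],s['contact_force'],s['torque'],s['gripper_width'])"
```

```text
[0.4334369  0.07166199 0.09574731] [0.46879546 1.50418117 0.48483008] [0.1229519  0.02970838 0.05081454] 0.01755177801681497
```

Emit:
apply_moves:
  rows:
    - [[0, 0.2, 0], 0]
    - [[-1.5, 0.1, 1.3], 0]
    - [[-1.5, 0.1, 1.3], 0]
    - [[0, 0, 0], 0]
  grip_force: 80

```text
clock: 12.43
ee_pos: [0.4313, 0.072, 0.099]
tcp_rot: [[0.021, 0.08, 0.997], [0.002, 0.997, -0.08], [-1.0, 0.003, 0.02]]
contact_force: [4.5, -0.1, -5.5]
gripper_width: 0.0161
```

```bash
python3 -c "
from arc import *
run(np.array([.4835,.068,.0469]),n=3,sgn=1)"
```

```text
r 73.9 swing 0.049 lat -0.1 | Frad -7.0 Ftan -0.7 Flat 0.3 w 16.1 t 12.4
[ 2.7 -0.2  2.6]
[ 2.8 -0.2  2.4]
[ 2.9 -0.2  2.3]
```

Emit:
apply_moves:
  rows:
    - [[-1.5, 0.1, 1.3], 0]
    - [[-1.5, 0.1, 1.3], 0]
    - [[0, 0, 0], 0]

```text
clock: 12.68
ee_pos: [0.4294, 0.0722, 0.1021]
tcp_rot: [[0.023, 0.08, 0.997], [0.002, 0.997, -0.08], [-1.0, 0.003, 0.023]]
contact_force: [4.7, -0.2, -6.6]
gripper_width: 0.0163
```

Emit:
apply_moves:
  rows:
    - [[-1.5, 0.1, 1.3], 0]
    - [[-1.5, 0.1, 1.3], 0]
    - [[0, 0, 0], 0]

```text
clock: 12.93
ee_pos: [0.427, 0.0724, 0.105]
tcp_rot: [[0.025, 0.08, 0.996], [0.002, 0.997, -0.08], [-1.0, 0.004, 0.025]]
contact_force: [5.1, -0.7, -6.7]
gripper_width: 0.016
```

```bash
python3 -c "
from arc import *
run(np.array([.4835,.068,.0469]),n=3,sgn=1)"
```

```text
r 81.2 swing 0.064 lat -0.1 | Frad -8.4 Ftan -1.0 Flat -0.3 w 16.0 t 12.9
[ 3.  -0.2  2.8]
[ 3.1 -0.2  2.6]
[ 3.2 -0.3  2.4]
```

Emit:
apply_moves:
  rows:
    - [[-1.8, 0.1, 0.9], 0]
    - [[0, 0, 0], 0]

```text
clock: 13.1
ee_pos: [0.4257, 0.0725, 0.106]
tcp_rot: [[0.026, 0.08, 0.996], [0.002, 0.997, -0.08], [-1.0, 0.004, 0.026]]
contact_force: [4.9, 0.1, -6.4]
gripper_width: 0.016
```

Emit:
apply_moves:
  rows:
    - [[-1.2, 0.1, 0.6], 0]
    - [[0, 0, 0], 0]

```text
clock: 13.27
ee_pos: [0.4253, 0.0725, 0.1067]
tcp_rot: [[0.027, 0.08, 0.996], [0.002, 0.997, -0.08], [-1.0, 0.004, 0.027]]
contact_force: [5.7, -1.0, -7.3]
gripper_width: 0.0157
```

```bash
python3 -c "
from arc import *
run(np.array([.4835,.068,.0469]),n=3,sgn=1)"
```

```text
r 83.5 swing 0.063 lat -0.0 | Frad -9.3 Ftan -1.0 Flat -0.5 w 15.7 t 13.3
[ 3.1 -0.2  2.8]
[ 3.2 -0.3  2.7]
[ 3.3 -0.3  2.5]
```

Emit:
apply_moves:
  rows:
    - [[-1.0, 0.1, 0.7], 0]
    - [[0, 0, 0], 0]

```text
clock: 13.43
ee_pos: [0.4259, 0.0725, 0.1074]
tcp_rot: [[0.03, 0.08, 0.996], [0.001, 0.997, -0.08], [-1.0, 0.004, 0.03]]
contact_force: [4.9, -1.1, -7.8]
gripper_width: 0.016
```

```bash
python3 -c "
from arc import *
run(np.array([.4835,.068,.0469]),n=3,sgn=1)"
```

```text
r 83.7 swing 0.074 lat -0.0 | Frad -9.0 Ftan -1.8 Flat -0.7 w 16.0 t 13.4
[ 3.1 -0.2  2.8]
[ 3.2 -0.3  2.7]
[ 3.4 -0.3  2.5]
```

Emit:
apply_moves:
  rows:
    - [[-1.5, 0.1, 0.7], 0]
    - [[0, 0, 0], 0]

```text
clock: 13.6
ee_pos: [0.4266, 0.0725, 0.1082]
tcp_rot: [[0.034, 0.08, 0.996], [0.001, 0.997, -0.08], [-0.999, 0.004, 0.034]]
contact_force: [4.5, -0.4, -7.4]
gripper_width: 0.016
```

```bash
python3 -c "
from arc import *
run(np.array([.4835,.068,.0469]),n=3,sgn=1)"
```

```text
r 83.7 swing 0.086 lat 0.0 | Frad -8.5 Ftan -1.7 Flat -0.0 w 16.0 t 13.6
[ 3.1 -0.2  2.8]
[ 3.3 -0.3  2.6]
[ 3.4 -0.3  2.5]
```

Emit:
apply_moves:
  rows:
    - [[-2.5, 0.1, 1.0], 0]

```text
clock: 13.68
ee_pos: [0.4259, 0.0725, 0.1091]
tcp_rot: [[0.037, 0.08, 0.996], [0.001, 0.997, -0.08], [-0.999, 0.004, 0.037]]
contact_force: [17.7, -1.4, -20.7]
gripper_width: 0.016
```

```bash
python3 -c "
from arc import *
run(np.array([.4835,.068,.0469]),n=3,sgn=1)"
```

```text
r 84.9 swing 0.088 lat -0.0 | Frad -27.2 Ftan -1.1 Flat -0.0 w 16.0 t 13.7
[ 3.2 -0.2  2.8]
[ 3.3 -0.3  2.6]
[ 3.4 -0.3  2.5]
```

Emit:
apply_moves:
  rows:
    - [[3.2, -0.2, 2.8], 0]

```text
clock: 13.77
ee_pos: [0.429, 0.0723, 0.1116]
tcp_rot: [[0.037, 0.08, 0.996], [0.001, 0.997, -0.08], [-0.999, 0.004, 0.037]]
contact_force: [1.8, -1.1, -10.2]
gripper_width: 0.0162
```

```bash
python3 -c "
from arc import *
run(np.array([.4835,.068,.0469]),n=3,sgn=1)"
```

```text
r 84.7 swing 0.135 lat -0.0 | Frad -9.0 Ftan -5.2 Flat -0.9 w 16.2 t 13.8
[ 3.3 -0.3  2.7]
[ 3.4 -0.3  2.5]
[ 3.5 -0.3  2.3]
```

Emit:
apply_moves:
  rows:
    - [[3.1, -0.2, 3.0], 0]
    - [[3.2, -0.2, 2.8], 0]

```text
clock: 13.93
ee_pos: [0.435, 0.0718, 0.1172]
tcp_rot: [[0.035, 0.08, 0.996], [0.001, 0.997, -0.08], [-0.999, 0.004, 0.035]]
contact_force: [2.8, -0.5, -8.6]
gripper_width: 0.0164
```

```bash
python3 -c "
from arc import *
run(np.array([.4835,.068,.0469]),n=3,sgn=1)"
```

```text
r 85.5 swing 0.231 lat -0.0 | Frad -8.7 Ftan -2.5 Flat -0.3 w 16.4 t 13.9
[ 3.6 -0.3  2.3]
[ 3.7 -0.3  2.2]
[ 3.8 -0.3  2. ]
```

Emit:
apply_moves:
  rows:
    - [[3.4, -0.3, 2.7], 0]
    - [[3.5, -0.3, 2.5], 0]

```text
clock: 14.1
ee_pos: [0.4416, 0.0711, 0.1225]
tcp_rot: [[0.033, 0.08, 0.996], [0.001, 0.997, -0.08], [-0.999, 0.004, 0.033]]
contact_force: [-0.7, 8.1, -2.0]
gripper_width: 0.0157
```

```bash
python3 -c "
from arc import *
run(np.array([.4835,.068,.0469]),n=3,sgn=1)"
```

```text
r 86.5 swing 0.329 lat -0.2 | Frad -1.1 Ftan -2.1 Flat 8.0 w 15.7 t 14.1
[ 3.8 -0.3  2. ]
[ 3.9 -0.3  1.8]
[ 4.  -0.3  1.6]
```

```bash
python3 -c "
from arc import *
run(np.array([.4835,.068,.0469]),n=1,sgn=1);print(readout.state()['torque'])
fs=eyes.grab_frame('side');f=fs
def c(i): return cv2.resize(i[170:280,225:325],None,fx=5.4,fy=5.4,interpolation=2)
cv2.imwrite('pics/s10.png',c(f['img']))
run(np.array([.4835,.068,.0469]),n=1,sgn=1)
"
```

```text
r 86.5 swing 0.329 lat -0.2 | Frad -1.1 Ftan -2.1 Flat 8.0 w 15.7 t 14.1
[ 3.8 -0.3  2. ]
[1.81663792 0.13142765 0.51822962]
r 86.6 swing 0.339 lat -0.1 | Frad -0.7 Ftan 0.4 Flat -1.4 w 15.3 t 14.2
[ 3.8 -0.3  2. ]
```

View pics/s10.png

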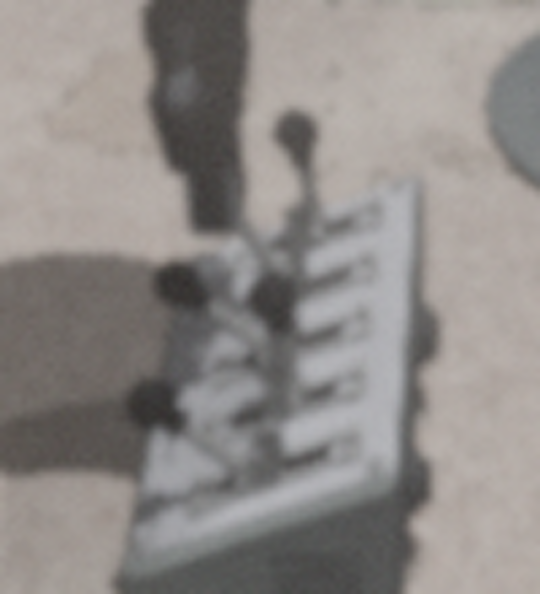

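Emit:
apply_moves:
  rows:
    - [[0, 0, 0], 0]
    - [[0, 0, 0], 0]
    - [[-3, 0, 6], 0]
    - [[-5, 0, 10], 0]
    - [[-5, 0, 15], 0]
    - [[-5, 0, 15], 0]
    - [[0, 0, 0], 0]
  gripper: -0.39

```text
clock: 14.73
ee_pos: [0.4201, 0.0712, 0.1727]
tcp_rot: [[0.03, 0.08, 0.996], [0.001, 0.997, -0.08], [-1.0, 0.004, 0.03]]
contact_force: [1.0, 0.2, 0.2]
gripper_width: 0.0258
```

```bash
python3 -c "
from h import *
f=eyes.grab_frame('side')
def c(i): return cv2.resize(i[170:280,225:325],None,fx=3.9,fy=3.9,interpolation=2)
cv2.imwrite('pics/s11.png',np.hstack([c(cv2.imread('pics/side_c.png')),c(f['img'])]))
A=cv2.cvtColor(cv2.imread('pics/side0.png'),6)[262:290,250:305].astype('float32');B=cv2.cvtColor(f['img'],6)[262:290,250:305].astype('float32')
print(cv2.phaseCorrelate(A,B,cv2.createHanningWindow((55,28),cv2.CV_32F)))
"
```

```text
((-0.08410278313010267, -0.26573353238657127), 1.0085479296578301)
```

View pics/s11.png

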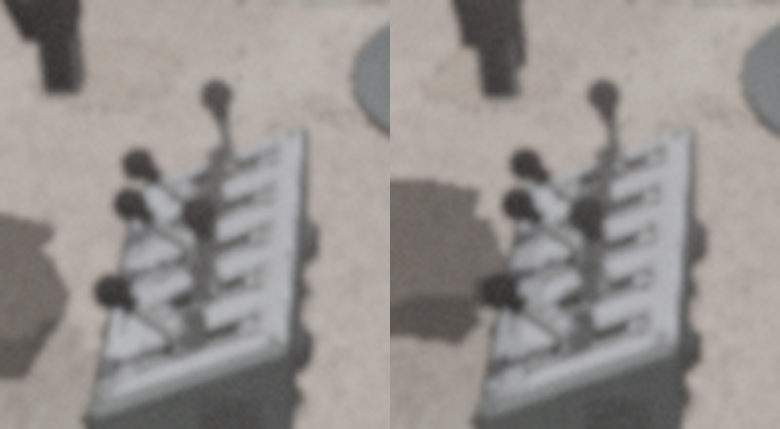

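Emit:
apply_moves:
  rows:
    - [[9, 0.3, -8], 0]
    - [[3, 0, -10], 0]
    - [[0, 0, -10], 0]
    - [[0, 0, -10], 0]
    - [[0, 0, -6], 0]
    - [[0, 0, 0], 0]
    - [[0, 0, 0], 0]

```text
clock: 15.37
ee_pos: [0.4354, 0.0715, 0.1224]
tcp_rot: [[0.031, 0.08, 0.996], [0.001, 0.997, -0.08], [-1.0, 0.004, 0.031]]
contact_force: [-0.3, 0.3, -0.1]
gripper_width: 0.0261
```

Emit:
apply_moves:
  rows:
    - [[-0.5, 0, -6], 0]
    - [[-0.5, 0, -6], 0]
    - [[0, 0, -6], 0]
    - [[0, 0, -5], 0]
    - [[0, 0, -2], 0]
    - [[0, 0, 0], 0]

```text
clock: 15.87
ee_pos: [0.435, 0.0716, 0.0951]
tcp_rot: [[0.032, 0.08, 0.996], [0.001, 0.997, -0.08], [-0.999, 0.004, 0.032]]
contact_force: [0.2, -0.3, 0.6]
gripper_width: 0.0257
```

Emit:
apply_moves:
  rows:
    - [[0, 0, 0], 0]
    - [[0, 0, 0], 0]
    - [[0, 0, 0], 0]
  gripper: -1
  grip_force: 90

```text
clock: 16.12
ee_pos: [0.4348, 0.0716, 0.0952]
tcp_rot: [[0.032, 0.08, 0.996], [0.001, 0.997, -0.08], [-0.999, 0.004, 0.031]]
contact_force: [0.6, -0.3, 0.9]
gripper_width: 0.0159
```

Emit:
apply_moves:
  rows:
    - [[-2.2, 0.2, 2.0], 0]
    - [[-2.2, 0.2, 2.0], 0]
    - [[-2.2, 0.2, 2.0], 0]

```text
clock: 16.37
ee_pos: [0.4295, 0.0721, 0.1019]
tcp_rot: [[0.035, 0.08, 0.996], [0.001, 0.997, -0.08], [-0.999, 0.004, 0.035]]
contact_force: [5.3, -1.5, -5.5]
gripper_width: 0.0156
```

```bash
python3 -c "
from arc import *
run(np.array([.4855,.068,.0455]),n=1,sgn=1)"
```

```text
r 79.6 swing 0.054 lat -0.3 | Frad -7.7 Ftan -0.1 Flat -1.1 w 15.6 t 16.4
[ 2.9 -0.2  2.7]
```

Emit:
apply_moves:
  rows:
    - [[-2.2, 0.2, 1.6], 0]
    - [[-2.2, 0.2, 1.6], 0]

```text
clock: 16.53
ee_pos: [0.4261, 0.0724, 0.106]
tcp_rot: [[0.038, 0.08, 0.996], [0.001, 0.997, -0.08], [-0.999, 0.004, 0.038]]
contact_force: [9.1, -2.2, -12.4]
gripper_width: 0.0158
```

```bash
python3 -c "
from arc import *
run(np.array([.4855,.068,.0455]),n=1,sgn=1)"
```

```text
r 84.9 swing 0.059 lat -0.2 | Frad -15.3 Ftan -2.1 Flat -1.4 w 15.8 t 16.5
[ 3.1 -0.2  2.9]
```

Emit:
apply_moves:
  rows:
    - [[2.7, -0.2, 3.4], 0]

```text
clock: 16.62
ee_pos: [0.4293, 0.0722, 0.1096]
tcp_rot: [[0.04, 0.08, 0.996], [0.001, 0.997, -0.08], [-0.999, 0.004, 0.04]]
contact_force: [11.1, -2.5, -17.1]
gripper_width: 0.0157
```

```bash
python3 -c "
from arc import *
run(np.array([.4855,.068,.0455]),n=2,sgn=1)"
```

```text
r 85.4 swing 0.115 lat -0.2 | Frad -20.3 Ftan -2.8 Flat -1.6 w 15.7 t 16.6
[ 3.3 -0.3  2.7]
[ 3.4 -0.3  2.6]
```

Emit:
apply_moves:
  rows:
    - [[3.3, -0.3, 2.8], 0]

```text
clock: 16.7
ee_pos: [0.4331, 0.0719, 0.1127]
tcp_rot: [[0.041, 0.08, 0.996], [0.001, 0.997, -0.08], [-0.999, 0.004, 0.041]]
contact_force: [4.5, -0.6, -13.1]
gripper_width: 0.0161
```

```bash
python3 -c "
from arc import *
run(np.array([.4855,.068,.0455]),n=2,sgn=1)"
```

```text
r 85.4 swing 0.173 lat -0.2 | Frad -13.1 Ftan -4.5 Flat -0.2 w 16.1 t 16.7
[ 3.4 -0.3  2.5]
[ 3.5 -0.3  2.4]
```

Good, 13 N at the stop. Keep going with a slight outward bias.

Emit:
apply_moves:
  rows:
    - [[3.3, -0.3, 2.8], 0]

```text
clock: 16.78
ee_pos: [0.4366, 0.0716, 0.1158]
tcp_rot: [[0.042, 0.08, 0.996], [0.001, 0.997, -0.08], [-0.999, 0.004, 0.042]]
contact_force: [3.1, 1.3, -7.1]
gripper_width: 0.0159
```

```bash
python3 -c "
from arc import *
run(np.array([.4855,.068,.0455]),n=2,sgn=1)"
```

```text
r 85.7 swing 0.228 lat -0.3 | Frad -7.5 Ftan -1.6 Flat 1.5 w 15.9 t 16.8
[ 3.6 -0.3  2.4]
[ 3.7 -0.3  2.2]
```

Emit:
apply_moves:
  rows:
    - [[2.2, -0.2, 3.3], 0]

```text
clock: 16.87
ee_pos: [0.4394, 0.0714, 0.1193]
tcp_rot: [[0.043, 0.08, 0.996], [0.001, 0.997, -0.08], [-0.999, 0.004, 0.043]]
contact_force: [16.1, -0.1, -29.1]
gripper_width: 0.0158
```

```bash
python3 -c "
from arc import *
run(np.array([.4855,.068,.0455]),n=2,sgn=1)"
```

```text
r 87.1 swing 0.277 lat -0.2 | Frad -33.1 Ftan -1.8 Flat 1.1 w 15.8 t 16.9
[ 3.7 -0.3  2.2]
[ 3.8 -0.3  2. ]
```

Emit:
apply_moves:
  rows:
    - [[3.9, -0.3, 1.7], 0]

```text
clock: 16.95
ee_pos: [0.4433, 0.0711, 0.1213]
tcp_rot: [[0.043, 0.08, 0.996], [0.001, 0.997, -0.08], [-0.999, 0.004, 0.043]]
contact_force: [2.3, -3.7, -11.0]
gripper_width: 0.0157
```

```bash
python3 -c "
from arc import *
run(np.array([.4855,.068,.0455]),n=2,sgn=1)"
```

```text
r 86.8 swing 0.327 lat -0.2 | Frad -10.9 Ftan -3.1 Flat -3.5 w 15.7 t 16.9
[ 3.8 -0.3  2. ]
[ 3.9 -0.3  1.8]
```

Emit:
apply_moves:
  rows:
    - [[3.8, -0.3, 2.3], 0]

```text
clock: 17.03
ee_pos: [0.4466, 0.0708, 0.1237]
tcp_rot: [[0.042, 0.08, 0.996], [0.001, 0.997, -0.08], [-0.999, 0.004, 0.041]]
contact_force: [-2.6, 4.2, -3.8]
gripper_width: 0.0156
```

```bash
python3 -c "
from arc import *
run(np.array([.4855,.068,.0455]),n=2,sgn=1)"
```

```text
r 87.4 swing 0.374 lat -0.3 | Frad -2.2 Ftan -4.3 Flat 4.0 w 15.6 t 17.0
[ 3.9 -0.3  1.9]
[ 4.  -0.3  1.7]
```

```bash
python3 -c "
from arc import *
f=eyes.grab_frame('side')
p=readout.state()['ee_pos']
run(np.array([.4855,.068,.0455]),n=2,sgn=1);print(readout.state()['torque'])
im=cv2.resize(f['img'][170:270,225:325],None,fx=6,fy=6,interpolation=2)
for z in(0,.017): 
  q=(proj(f,p-[0,0,z])-[225,170])*6;cv2.circle(im,tuple(int(a) for a in q),2,(0,0,255),-1)
cv2.imwrite('pics/s12.png',im)
"
```

```text
r 87.4 swing 0.385 lat -0.2 | Frad -2.4 Ftan -1.3 Flat -11.8 w 15.0 t 17.1
[ 4.  -0.3  1.8]
[ 4.1 -0.3  1.6]
[-2.8475048   0.56784851 -0.58828996]
```

View pics/s12.png

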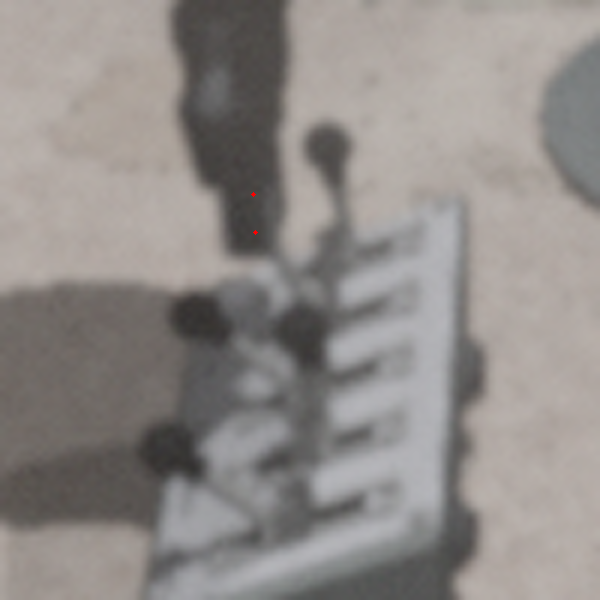

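```bash
python3 -c "
from arc import *
f=eyes.grab_frame('side');im=cv2.resize(f['img'][170:270,225:325],None,fx=6,fy=6,interpolation=2)
C=np.array([.4855,.068,.0499]);a=np.radians(-4.5);bx=np.array([np.cos(a),np.sin(a),0])
run(np.array([.4855,.068,.0455]),n=2,sgn=1)
for s in(0,.1,.2,.3,.4):
  ph=s-.4-np.radians(25)
  print(s,[tuple(((proj(f,C+r*(bx*np.sin(ph)+[0,0,np.cos(ph)]))-[225,170])*6).astype(int)) for r in(.02,.045,.06,.074,.084)])
cv2.imwrite('pics/s13.png',cv2.resize(im[200:340,200:360],None,fx=4,fy=4))
"
```

```text
r 87.4 swing 0.379 lat -0.2 | Frad -1.4 Ftan -2.7 Flat 11.3 w 15.2 t 17.1
[ 4.  -0.3  1.8]
[ 4.  -0.3  1.6]
0 [(np.int64(321), np.int64(329)), (np.int64(271), np.int64(292)), (np.int64(241), np.int64(269)), (np.int64(212), np.int64(248)), (np.int64(191), np.int64(232))]
0.1 [(np.int64(325), np.int64(326)), (np.int64(279), np.int64(285)), (np.int64(251), np.int64(260)), (np.int64(225), np.int64(236)), (np.int64(206), np.int64(219))]
0.2 [(np.int64(329), np.int64(323)), (np.int64(288), np.int64(279)), (np.int64(263), np.int64(252)), (np.int64(240), np.int64(226)), (np.int64(223), np.int64(208))]
0.3 [(np.int64(333), np.int64(321)), (np.int64(298), np.int64(274)), (np.int64(276), np.int64(245)), (np.int64(256), np.int64(218)), (np.int64(241), np.int64(198))]
0.4 [(np.int64(338), np.int64(319)), (np.int64(308), np.int64(269)), (np.int64(290), np.int64(239)), (np.int64(273), np.int64(210)), (np.int64(260), np.int64(189))]
```

View pics/s13.png

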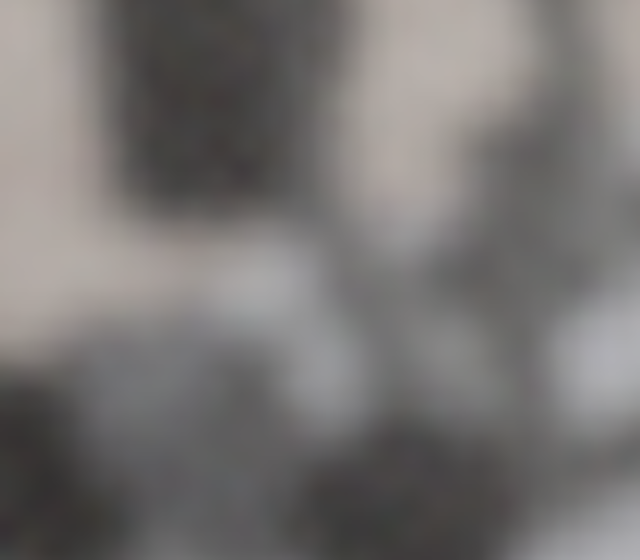

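Emit:
apply_moves:
  rows:
    - [[-0.6, 0, 1.0], 0]

```text
clock: 17.22
ee_pos: [0.4441, 0.0712, 0.1251]
tcp_rot: [[0.038, 0.08, 0.996], [0.001, 0.997, -0.08], [-0.999, 0.005, 0.038]]
contact_force: [-26.6, 8.0, 44.3]
gripper_width: 0.0147
```

```bash
python3 -c "
from arc import *
run(np.array([.4855,.068,.0455]),n=2,sgn=1)"
```

```text
r 89.8 swing 0.356 lat -0.1 | Frad 51.8 Ftan -3.6 Flat 5.9 w 14.7 t 17.2
[ 4.  -0.3  2. ]
[ 4.1 -0.3  1.8]
```

Emit:
apply_moves:
  rows:
    - [[0, 0, 0], 0]
    - [[0, 0, 1], 0]
    - [[-3, 0, 6], 0]
    - [[-5, 0, 10], 0]
    - [[-3, 0, 8], 0]
    - [[0, 0, 0], 0]
    - [[0, 0, 0], 0]
  gripper: -0.39
  grip_force: 35

```text
clock: 17.8
ee_pos: [0.4296, 0.0715, 0.154]
tcp_rot: [[0.038, 0.08, 0.996], [0.002, 0.997, -0.08], [-0.999, 0.005, 0.037]]
contact_force: [0.4, 0.8, -0.7]
gripper_width: 0.0264
```

```bash
python3 -c "
from h import *
f=eyes.grab_frame('side')
def c(i): return cv2.resize(i[170:280,225:325],None,fx=3.9,fy=3.9,interpolation=2)
cv2.imwrite('pics/s14.png',np.hstack([c(cv2.imread('pics/side_c.png')),c(f['img'])]))
A=cv2.cvtColor(cv2.imread('pics/side0.png'),6)[262:290,250:305].astype('float32');B=cv2.cvtColor(f['img'],6)[262:290,250:305].astype('float32')
print(cv2.phaseCorrelate(A,B,cv2.createHanningWindow((55,28),cv2.CV_32F)))
"
```

```text
((-0.2659532851020501, 0.03313732586881102), 0.9540173265669081)
```

View pics/s14.png

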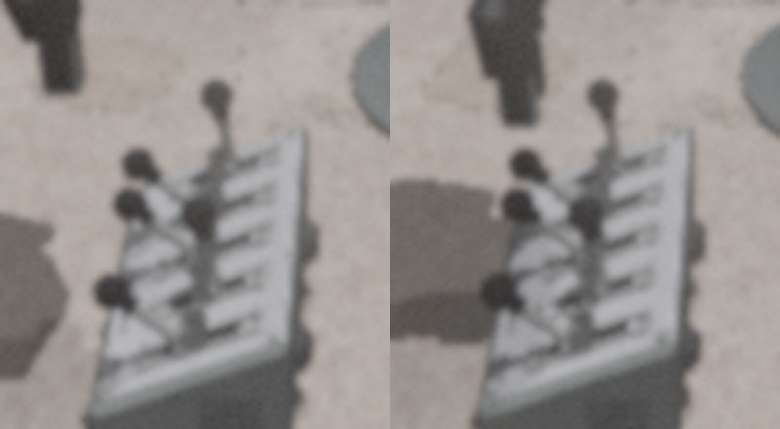

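Emit:
apply_moves:
  rows:
    - [[3, 0, -6], 0]
    - [[1, 0, -8], 0]
    - [[0, 0, -8], 0]
    - [[0, 0, -8], 0]
    - [[0, 0, -6], 0]
    - [[0, 0, 0], 0]

```text
clock: 18.35
ee_pos: [0.4349, 0.0714, 0.1131]
tcp_rot: [[0.038, 0.08, 0.996], [0.002, 0.997, -0.08], [-0.999, 0.005, 0.038]]
contact_force: [-0.2, -0.8, 0.4]
gripper_width: 0.026
```

Emit:
apply_moves:
  rows:
    - [[-0.5, 0, -6], 0]
    - [[0, 0, -6], 0]
    - [[0, 0, -5], 0]
    - [[0, 0, -3], 0]
    - [[0, 0, 0], 0]

```text
clock: 18.77
ee_pos: [0.4342, 0.0714, 0.0902]
tcp_rot: [[0.036, 0.08, 0.996], [0.002, 0.997, -0.08], [-0.999, 0.005, 0.036]]
contact_force: [0.2, -0.1, 0.9]
gripper_width: 0.026
```

Emit:
apply_moves:
  rows:
    - [[0, 0, 0], 0]
    - [[0, 0, 0], 0]
    - [[0, 0, 0], 0]
  gripper: -1
  grip_force: 35

```text
clock: 19.02
ee_pos: [0.4342, 0.0715, 0.0903]
tcp_rot: [[0.036, 0.08, 0.996], [0.002, 0.997, -0.08], [-0.999, 0.005, 0.036]]
contact_force: [-0.1, 0.6, -0.2]
gripper_width: 0.0178
```

Emit:
apply_moves:
  rows:
    - [[-2.2, 0.2, 2.0], 0]
    - [[-2.2, 0.2, 2.0], 0]
    - [[-2.2, 0.2, 2.0], 0]
    - [[-2.2, 0.2, 1.6], 0]
    - [[-2.0, 0.2, 1.4], 0]

```text
clock: 19.43
ee_pos: [0.426, 0.0724, 0.1011]
tcp_rot: [[0.043, 0.08, 0.996], [0.002, 0.997, -0.08], [-0.999, 0.005, 0.043]]
contact_force: [6.4, -0.5, -7.0]
gripper_width: 0.0174
```

```bash
python3 -c "
from arc import *
run(np.array([.4855,.068,.0405]),n=4,sgn=1)"
```

```text
r 85.0 swing 0.059 lat -0.3 | Frad -9.5 Ftan -0.3 Flat 0.0 w 17.4 t 19.4
[ 3.1 -0.2  2.9]
[ 3.2 -0.3  2.7]
[ 3.4 -0.3  2.6]
[ 3.5 -0.3  2.4]
```

Emit:
apply_moves:
  rows:
    - [[2.4, -0.2, 3.6], 0]
    - [[2.9, -0.3, 3.0], 0]

```text
clock: 19.6
ee_pos: [0.4328, 0.0718, 0.1085]
tcp_rot: [[0.048, 0.08, 0.996], [0.001, 0.997, -0.08], [-0.999, 0.005, 0.047]]
contact_force: [4.7, -1.0, -7.6]
gripper_width: 0.0176
```

```bash
python3 -c "
from arc import *
run(np.array([.4855,.068,.0405]),n=4,sgn=1)"
```

```text
r 86.1 swing 0.176 lat -0.4 | Frad -8.9 Ftan -0.9 Flat -0.7 w 17.6 t 19.6
[ 3.5 -0.3  2.6]
[ 3.6 -0.3  2.4]
[ 3.7 -0.3  2.2]
[ 3.8 -0.3  2. ]
```

Emit:
apply_moves:
  rows:
    - [[3.0, -0.3, 3.3], 0]

```text
clock: 19.68
ee_pos: [0.4361, 0.0714, 0.1122]
tcp_rot: [[0.048, 0.08, 0.996], [0.001, 0.997, -0.08], [-0.999, 0.005, 0.048]]
contact_force: [3.8, -1.1, -8.0]
gripper_width: 0.0177
```

```bash
python3 -c "
from arc import *
run(np.array([.4855,.068,.0405]),n=4,sgn=1)"
```

```text
r 87.1 swing 0.232 lat -0.4 | Frad -8.8 Ftan -1.3 Flat -0.8 w 17.7 t 19.7
[ 3.6 -0.3  2.4]
[ 3.7 -0.3  2.2]
[ 3.9 -0.3  2. ]
[ 3.9 -0.3  1.8]
```

Emit:
apply_moves:
  rows:
    - [[3.1, -0.3, 3.2], 0]

```text
clock: 19.77
ee_pos: [0.4394, 0.0711, 0.1157]
tcp_rot: [[0.049, 0.08, 0.996], [0.001, 0.997, -0.08], [-0.999, 0.005, 0.049]]
contact_force: [2.5, -0.5, -8.0]
gripper_width: 0.0177
```

```bash
python3 -c "
from arc import *
run(np.array([.4855,.068,.0405]),n=4,sgn=1)"
```

```text
r 88.3 swing 0.286 lat -0.5 | Frad -8.2 Ftan -2.0 Flat -0.3 w 17.7 t 19.8
[ 3.8 -0.3  2.2]
[ 3.9 -0.3  2. ]
[ 4.  -0.3  1.8]
[ 4.1 -0.3  1.6]
```

Emit:
apply_moves:
  rows:
    - [[3.7, -0.3, 2.7], 0]

```text
clock: 19.85
ee_pos: [0.4432, 0.0708, 0.1188]
tcp_rot: [[0.049, 0.08, 0.996], [0.001, 0.997, -0.08], [-0.999, 0.005, 0.048]]
contact_force: [3.5, -0.4, -9.3]
gripper_width: 0.0178
```

```bash
python3 -c "
from arc import *
run(np.array([.4855,.068,.0405]),n=4,sgn=1)"
```

```text
r 89.0 swing 0.340 lat -0.5 | Frad -9.9 Ftan -1.4 Flat -0.2 w 17.8 t 19.9
[ 4.  -0.3  2. ]
[ 4.  -0.3  1.8]
[ 4.1 -0.3  1.6]
[ 4.2 -0.3  1.4]
```

Emit:
apply_moves:
  rows:
    - [[3.9, -0.3, 2.3], 0]

```text
clock: 19.93
ee_pos: [0.4471, 0.0705, 0.1214]
tcp_rot: [[0.048, 0.08, 0.996], [0.001, 0.997, -0.08], [-0.999, 0.005, 0.048]]
contact_force: [2.8, -0.1, -9.4]
gripper_width: 0.0177
```

```bash
python3 -c "
from arc import *
run(np.array([.4855,.068,.0405]),n=4,sgn=1)"
```

```text
r 89.6 swing 0.392 lat -0.6 | Frad -9.7 Ftan -1.5 Flat 0.1 w 17.7 t 19.9
[ 4.1 -0.3  1.8]
[ 4.2 -0.3  1.6]
[ 4.2 -0.3  1.4]
[ 4.3 -0.3  1.2]
```

Holding well; past the earlier loss point.

Emit:
apply_moves:
  rows:
    - [[4.0, -0.3, 2.2], 0]
    - [[4.1, -0.3, 1.9], 0]

```text
clock: 20.1
ee_pos: [0.4552, 0.0698, 0.1258]
tcp_rot: [[0.047, 0.08, 0.996], [0.001, 0.997, -0.08], [-0.999, 0.005, 0.047]]
contact_force: [1.0, 0.2, -8.0]
gripper_width: 0.0173
```

```bash
python3 -c "
from arc import *
run(np.array([.4855,.068,.0405]),n=4,sgn=1)"
```

```text
r 90.6 swing 0.495 lat -0.6 | Frad -7.9 Ftan -1.7 Flat 0.3 w 17.3 t 20.1
[ 4.3 -0.3  1.4]
[ 4.4 -0.3  1.2]
[ 4.4 -0.3  1. ]
[ 4.5 -0.4  0.8]
```

Emit:
apply_moves:
  rows:
    - [[4.2, -0.3, 2.1], 0]
    - [[4.3, -0.3, 1.7], 0]

```text
clock: 20.27
ee_pos: [0.4638, 0.0691, 0.1298]
tcp_rot: [[0.045, 0.08, 0.996], [0.001, 0.997, -0.08], [-0.999, 0.005, 0.045]]
contact_force: [0.2, 0.6, -6.8]
gripper_width: 0.0178
```

```bash
python3 -c "
from arc import *
run(np.array([.4855,.068,.0405]),n=4,sgn=1)"
```

```text
r 91.9 swing 0.597 lat -0.6 | Frad -6.7 Ftan -1.4 Flat 0.6 w 17.8 t 20.3
[ 4.5 -0.4  1. ]
[ 4.5 -0.4  0.7]
[ 4.6 -0.4  0.5]
[ 4.6 -0.4  0.3]
```

Emit:
apply_moves:
  rows:
    - [[4.5, -0.4, 1.8], 0]
    - [[4.5, -0.4, 1.2], 0]

```text
clock: 20.43
ee_pos: [0.4729, 0.0683, 0.1329]
tcp_rot: [[0.044, 0.08, 0.996], [0.001, 0.997, -0.08], [-0.999, 0.005, 0.044]]
contact_force: [-0.4, -0.1, -8.7]
gripper_width: 0.0176
```

```bash
python3 -c "
from arc import *
run(np.array([.4855,.068,.0405]),n=4,sgn=1)"
```

```text
r 93.3 swing 0.701 lat -0.7 | Frad -8.5 Ftan -1.5 Flat -0.2 w 17.6 t 20.4
[ 4.6 -0.4  0.5]
[ 4.6 -0.4  0.3]
[ 4.6 -0.4  0. ]
[ 4.6 -0.4 -0.2]
```

Emit:
apply_moves:
  rows:
    - [[4.6, -0.4, 1.2], 0]
    - [[4.6, -0.4, 0.8], 0]

```text
clock: 20.6
ee_pos: [0.4824, 0.0675, 0.1348]
tcp_rot: [[0.042, 0.08, 0.996], [0.001, 0.997, -0.08], [-0.999, 0.005, 0.042]]
contact_force: [-1.2, 1.8, -7.2]
gripper_width: 0.0174
```

```bash
python3 -c "
from arc import *
run(np.array([.4855,.068,.0405]),n=2,sgn=1)
f=eyes.grab_frame('side')
cv2.imwrite('pics/s15.png',cv2.resize(f['img'][170:280,225:325],None,fx=5,fy=5,interpolation=2))
"
```

```text
r 94.4 swing 0.804 lat -0.7 | Frad -7.1 Ftan -1.6 Flat 1.7 w 17.4 t 20.6
[ 4.7 -0.4  0. ]
[ 4.7 -0.4 -0.2]
```

View pics/s15.png

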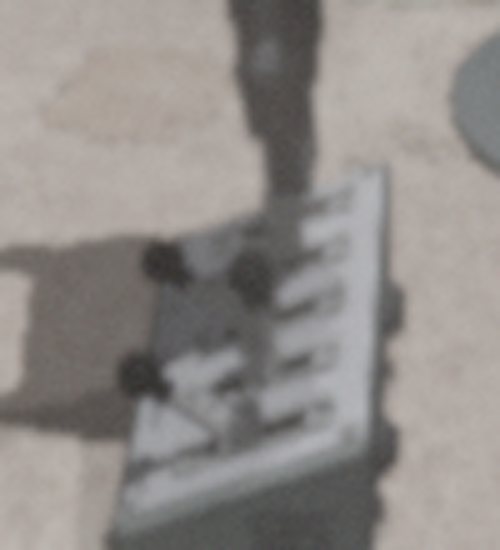

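Emit:
apply_moves:
  rows:
    - [[2.5, -0.2, 0], 0]
    - [[0, 0, -4], 0]
    - [[0, 0, -4], 0]
    - [[0, 0, 0], 0]

```text
clock: 20.98
ee_pos: [0.4854, 0.0673, 0.1262]
tcp_rot: [[0.041, 0.079, 0.996], [0.001, 0.997, -0.08], [-0.999, 0.005, 0.041]]
contact_force: [-3.2, -0.2, 6.7]
gripper_width: 0.0173
```

Emit:
apply_moves:
  rows:
    - [[0, 0, 0], 0]
    - [[0, 0, 0], 0]
    - [[0, 0, 2], 0]
    - [[0, 0, 6], 0]
    - [[0, 0, 10], 0]
    - [[0, 0, 10], 0]
    - [[0, 0, 15], 0]
    - [[0, 0, 15], 0]
  gripper: -0.39

```text
clock: 21.65
ee_pos: [0.4864, 0.0671, 0.1864]
tcp_rot: [[0.043, 0.08, 0.996], [0.001, 0.997, -0.08], [-0.999, 0.005, 0.043]]
contact_force: [0.6, 0.6, -0.5]
gripper_width: 0.0263
```

Emit:
apply_moves:
  rows:
    - [[0, 5, 20], 0]
    - [[-20, 15, 20], 0]
    - [[-20, 20, 10], 0]
    - [[-20, 25, 0], 0]
    - [[-20, 25, 0], 0]
    - [[-20, 25, 0], 0]
    - [[-20, 25, 0], 0]
    - [[-20, 25, 0], 0]

```text
clock: 22.32
ee_pos: [0.3474, 0.2339, 0.2481]
tcp_rot: [[0.061, 0.088, 0.994], [0.004, 0.996, -0.089], [-0.998, 0.009, 0.06]]
contact_force: [1.7, 0.7, -0.3]
gripper_width: 0.0262
```

Emit:
apply_moves:
  rows:
    - [[-15, 28, 0], 0]
    - [[-15, 28, 0], 0]
    - [[-15, 28, 0], 0]
    - [[-15, 28, 0], 0]
    - [[-10, 28, 0], 0]
    - [[0, 15, 0], 0]
    - [[0, 0, 0], 0]

```text
clock: 22.9
ee_pos: [0.2687, 0.4001, 0.2538]
tcp_rot: [[0.067, 0.085, 0.994], [0.011, 0.996, -0.086], [-0.998, 0.017, 0.066]]
contact_force: [0.9, -0.5, 0.0]
gripper_width: 0.0264
```

```bash
python3 -c "
from h import *
a=cv2.imread('pics/side0.png');f=eyes.grab_frame('side');t=eyes.grab_frame('top');b=cv2.imread('pics/top0.png')
cv2.imwrite('pics/sidef.png',f['img']);cv2.imwrite('pics/topf.png',t['img'])
def c(i): return cv2.resize(i[170:290,225:325],None,fx=3.9,fy=3.9,interpolation=2)
cv2.imwrite('pics/sf.png',np.hstack([c(a),c(f['img'])]))
def d(i): return cv2.resize(i[225:305,235:350],None,fx=3.4,fy=3.4,interpolation=2)
cv2.imwrite('pics/tf.png',np.hstack([d(b),d(t['img'])]))
def pc(A,B,r0,r1,c0,c1):
  A=cv2.cvtColor(A,6)[r0:r1,c0:c1].astype('float32');B=cv2.cvtColor(B,6)[r0:r1,c0:c1].astype('float32');return cv2.phaseCorrelate(A,B,cv2.createHanningWindow(A.shape[::-1],cv2.CV_32F))
print(pc(a,f['img'],262,290,250,305),pc(b,t['img'],230,300,238,346))
"
```

```text
((-0.13214005116235228, -0.37350753061058484), 0.987516417503357) ((-0.28928949113961266, 1.1599288320217198), 0.3803388331652669)
```

View pics/sf.png

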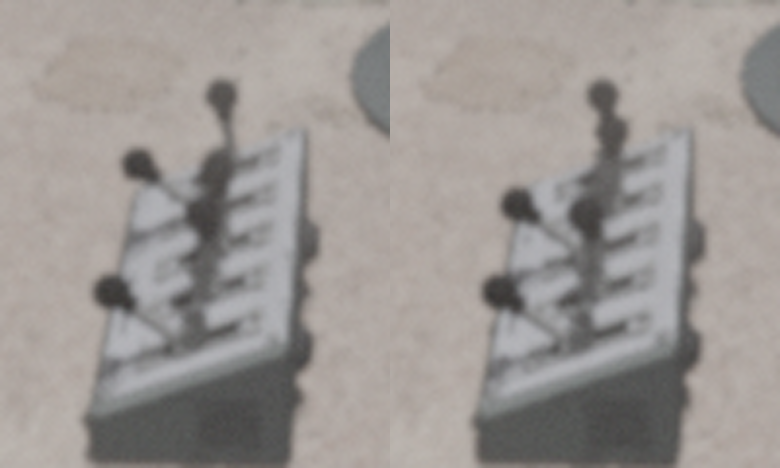

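View pics/tf.png

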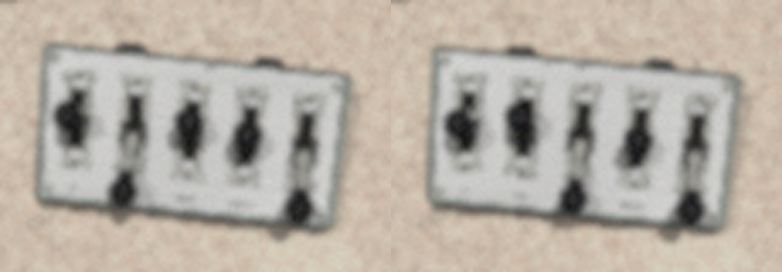

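View pics/topf.png

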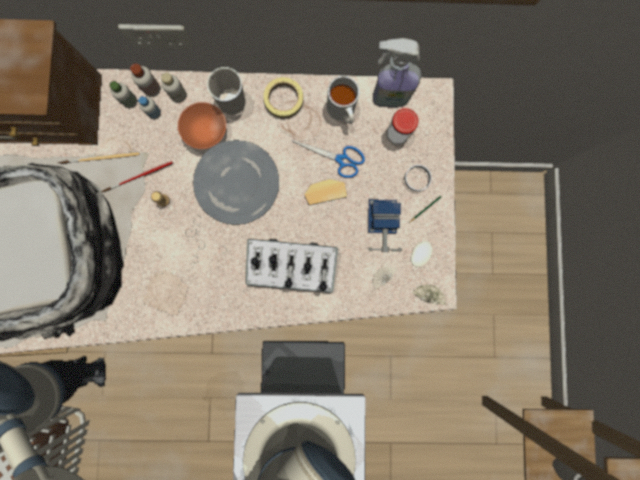

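```bash
python3 -c "
from bench import job
print(job.hand_in())"
```

```text
the job is handed in; nothing more can be done
None
```

The levers now stand 1 up, 2 up, 3 down, 4 up and 5 down, as the last side and top pictures show, and I handed the job in at about 23 s of the 72 s. At the start the pictures showed levers 1, 3 and 4 up and 2 and 5 down, so I only worked levers 3 and 2.

- **Lever 3:** It reached fully down, but the ball slipped out of the pads just before the end of the arc. The lever then fell the rest of the way to the down side by itself.
- **Lever 2:** It took three tries. Twice the ball slipped out near mid-arc, once at 80 N and once at 90 N grip, and the lever fell back down. The third try, with 35 N and the pads lower on the ball, held the whole way to fully up.
- **Pull too hard:** On lever 2 the pull briefly read 27 N and then 33 N, above the advised 18 N. When the ball squeezed out, the tool also pushed the lever inward with about 52 N. I saw no lifting or tipping in any picture, but I only looked between moves, so a very short lift is not excluded.
- **Last checks:** The box moved about 1 to 2 mm, measured from the pictures. The shells, brooch and rib look unmoved in the top picture, judged by eye. The arm is clear of everything.
- **Levers 1 and 4:** I did not grip them. They sit about 0.1 rad short of fully up, roughly 0.67 to 0.70 rad against the 0.60 needed, which is within their lock play. That figure is estimated from the pictures together with the lock-play figure in the task text.

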